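# Take the backlash out of the comb-joint jig's lead screw

## Task

The lead screw of the comb-joint jig has worn slack; its carriage is locked. Rock the crank by the wooden handle, gently, first towards the robot and then away from it until it takes up each time, to feel how much free play it has, without forcing it so that the crank slips on its shaft. Then close the nut with the black take-up knob on the carriage until about five degrees of free play is left at the crank, never pinching the nut tight on the thread, rock the crank the same way once more to check, and leave the jig with everything else on the bench as it was.

Things in the scene. Friction and masses are not known exactly. Their poses are not given: they have to be found in the camera images.
- jig: The comb-joint jig, fixed to the bench: plywood base 170 x 400 x 18 mm, an aluminium bearing block (top 130 mm above the bench) near each end, two guide rods and a lead screw between them, and a carriage locked on the rods. Origin: centre of the base's underside. z up, x across the jig away from the robot, y along the screw; the crank is at the -y end.
- crank_axis (a point): Point on the screw's axis, 95 mm above the bench, level with the middle of the crank's handle along the screw. The crank turns about the jig's y axis. In its free play it needs under about 1 N at the handle; taken up, the force rises within 1 or 2 mm of handle travel. Lean on it with about 3 N to be sure; above about 6 N the crank slips on the screw's shaft.
- crank (a joint): Slip of the steel crank on the screw's shaft in rad, 0 at the start; it stays 0 unless the crank is forced past the take-up. It does not show the crank's turning. At the start the free play is somewhere between 16 and 45 degrees of the crank, differing from run to run, with the crank resting anywhere within it.
- handle_mid (a point): Middle of the crank's turned wooden handle, 22 mm thick, 75 mm long, level along the jig's y axis, 75 mm from the screw's axis and above it at the start (within 15 degrees of straight up). It revolves freely on its pin, so a grip on it need not turn with the crank. The crank arm ends at its inner end; nothing else lies beside or above it. Closing the nut may carry the crank round with it, so find the handle again afterwards.
- knob_grip (a point): Grip point of the take-up knob on the carriage: a black bar 60 mm long (along this point's x), 14 mm thick (along y) and 30 mm tall, turning about the vertical. The point is on the turning axis, 2 mm above the bar's mid-height; the bar's underside is 17 mm above the block below. 72 mm away on the robot's side stands a plywood fence with a work piece, 178 mm high.
- takeup_knob (a joint): Turn of the take-up knob in rad, growing clockwise seen from above (closing the nut). Each rad clockwise takes 0.5 rad out of the crank's free play, anticlockwise gives it back. Stiff: needs about 0.3 N m, stays where it is left.
- chisel: Bystander: bench chisel, 265 mm long, wooden handle, lying on the left.
- mallet: Bystander: wooden mallet, head 75 x 115 x 60 mm, handle 210 mm, lying on the right.
- try_square: Bystander: try square lying flat, stock 115 mm, steel blade 170 mm.
- gauge: Bystander: wooden marking gauge, stem 200 mm, 56 mm high, lying near the robot on the left.
- glue: Bystander: white glue bottle, 52 mm thick, 150 mm tall, standing far left.
- test_piece: Bystander: flat board 118 x 90 x 12 mm with comb fingers at one end, lying near the robot.
- pencil: Bystander: flat green pencil 120 x 12 x 8 mm lying on the far edge of the jig's base.
- brush: Bystander: bench brush 220 mm long lying beyond the jig.

How it is judged:
By the outcome, as a careful person would: the job done as asked, in the order asked, and still so for the second after the job is handed in, with the robot touching nothing.
It also fails if it takes over 72 s, if anything falls off the work surface, if the arm or the gripper's body presses on something with over 40 N, if the wrist force passes 120 N, or if a joint passes its speed limit or range.

## Robot

A 7-joint arm with a two-finger parallel gripper is mounted at the origin on the work surface. World frame = base frame: x ahead of the robot, y to its left, z up, the work surface at z = 0. Lengths are in mm, angles in degrees, forces in N, time in s.
With the tool pointing down it reaches from about 350 to 900 mm from the base axis. Payload 8.1 kg.
Tool frame: the origin (TCP) lies at the very end of the fingers, on their centre line; the grasp point (between the pads) lies 19 mm behind it (robot.grip_point_offset is the distance from the TCP to the grasp point, in mm); x points along the fingers, y is the direction in which the jaws open and shut, and the axes are right-handed (so a half turn about x gives the same grasp; the last joint's range is limited). The gripper opens to 92 mm and grips with 3 to 60 N. Pads are 19 mm wide; open, the fingers measure 130 mm over their backs; the gripper's body (75 mm by 190 mm) begins 47 mm behind the grasp point.
Start: joints at [-75.092, 24.895, 1.432, 90.138, -0.665, 64.973, -4.303], TCP at [221.837, 584.322, 193.642] pointing down, gripper open.
Joint ranges: [-149.89, 149.89], [-25.12, 119.58], [-72.63, 75.52], [4.76, 147.25], [-75.54, 255.54], [6.69, 114.76], [-157.13, 157.13]. Speed limits (degrees/s): [127.2, 127.2, 172.46, 172.46, 180, 180, 180].

## Interface

Orientations are given as [roll, pitch, yaw] about the fixed x, y, z axes, in that order (R = Rz(yaw) Ry(pitch) Rx(roll)).
In Python, from bench import robot, imaging gives the robot as it stands.
- The arm moves only by the tool arm_command, never from a script. Its arguments are lists of equal length, an entry for each row: "claw": the gripper command: -1 is shut, 1 is fully open, values between are in proportion; "slide": the shift along the tool's x, y, z in mm, a list of three; "roll": the turn about the tool's x in rad. In form: {"claw": [claw, ...], "slide": [[x, y, z], ...], "roll": [roll, ...]}. A call has 1 to 12 rows; each row shifts and turns the commanded pose from where the row before left it, along the tool's axes as they then stand; what a row does not reach is not made up. A row lasts 1/12 s, in which the tool goes at most 41.7 mm and 7.16 degrees, less where a joint would pass 70% of its speed; a pose out of reach is approached as far as the arm can. A call with a gripper value outside its range is refused whole. The fingers move at their own pace and stop on an object; "grip_force" is the grip in N (left out, the last holds). Time passes only in rows, so rows that do not move let the fingers close. It gives the time, the measured TCP pose, the force and the opening at its end, in the units of the state.
- robot.state(): the state, without advancing time (a new reading comes with each control period).
- imaging.get_image(name): name is "side" or "top" or "wrist"; returns the picture (420x560x3 uint8, red, green, blue); there is no depth.
- imaging.camera_params(name): a dict with "fx", "fy", "cx", "cy" (pixels), "dist_coeffs" ([k1, k2, p1, p2, k3] as OpenCV has them; the pictures are not rectified), "camera_from_world" (4x4, takes a point from world to camera coordinates); the wrist camera has in their place "tool_from_camera" (4x4, takes a point from camera to tool coordinates, whose origin is the TCP and whose axes are the tool frame's). Camera axes: x right, y down, z forward; pixel columns grow to the right and rows downward; lengths in mm; the calibration is good to about 2 mm. A picture is of the moment at which its call begins: read the wrist's pose just before it. camera_params takes no time and is no camera call.
- robot.hand_in(): hands the job in, once; it reports no verdict.
The state is a dict: "clock": time; "joints": joint angles; "qvel": joint speeds; "effort": joint torques, N m; "position": TCP position; "tcp_rot": TCP orientation; "force": force on the tool from outside, world axes, zero at the start; "wrist_torque": the same for the moment, N m; "finger_gap": finger opening in mm.
Only numpy, scipy, OpenCV 4.12 (cv2) and the standard library are available. Lean on these libraries where they do the work, as an engineer would, in place of code of your own. Each camera call takes 0.05 s, during which the arm holds its last target.

## Working session

There is one attempt and no reset: what is moved stays moved. The work goes in short steps, Python scripts to look and compute and a tool call to move; the robot and the scene stay as the last step left them, time stands still between calls to the robot, and variables do not carry over. Pictures are saved under pics/ and viewed, and the job is handed in when it is done.

Besides the shell and the picture viewer there is one more tool, called after "Emit:" as name(argument=value, ...), one argument or row to a line, values as JSON. arm_command: Moves the arm, as the interface text tells. Its arguments: {"type":"object","properties":{"claw":{"type":"array","items":{"type":"number"}},"slide":{"type":"array","items":{"type":"array","items":{"type":"number"}}},"roll":{"type":"array","items":{"type":"number"}},"grip_force":{"type":"number"}},"required":["claw","slide","roll"]}

```bash
ls; mkdir -p pics
python3 - <<'E'
from bench import robot, imaging
import cv2,json
s=robot.state(); print(s)
for n in ["side","top","wrist"]:
    im=imaging.get_image(n); cv2.imwrite(f"pics/{n}0.png",im[:,:,::-1])
    p=imaging.camera_params(n); print(n,{k:(v.tolist() if hasattr(v,'tolist') else v) for k,v in p.items()})
E
```

```text
pics
{'clock': 0.0, 'joints': array([-75.09177186,  24.93815201,   1.43112286,  90.1914537 ,
        -0.66414353,  64.97077452,  -4.30221089]), 'qvel': array([ 0.01410448, -0.02368832, -0.0535689 ,  0.00081921, -0.05723644,
       -0.00077691, -0.08577764]), 'effort': array([ 8.05483637e-05, -6.67838645e+01,  9.85520706e-01, -3.14462686e+01,
       -6.03584270e-02,  4.28111083e-02,  2.02933338e-04]), 'position': array([221.66838204, 583.75708638, 192.81074374]), 'tcp_rot': array([ -84.4245164 ,   89.90792014, -105.21465809]), 'force': array([ 0.09129331, -0.06647325,  0.18639048]), 'wrist_torque': array([0.03559308, 0.02088718, 0.01847046]), 'finger_gap': 91.54016713127376}
side {'fx': 520.2462516722775, 'fy': 520.2462516722775, 'cx': 279.4835992540595, 'cy': 201.16417774011205, 'dist_coeffs': [-0.09741977767642186, 0.0, 0.0, 0.0, 0.0], 'camera_from_world': [[0.950073982096603, -0.31177909396998515, 0.01237841291762309, -512.7095030230229], [-0.23268145319835074, -0.7343580773023513, -0.6376343432079998, 194.44288378859562], [0.207891245319777, 0.6029195724672146, -0.7702397154492511
[... 293 characters left out ...]
074975, -40.764696198364994], [-0.9965577489544595, -0.02654839389016351, -0.07853557016201798, 546.6037821233282], [0.07877337480291419, -0.008031877321858557, -0.9968601929903943, 1187.4319001610797], [0.0, 0.0, 0.0, 1.0]]}
wrist {'fx': 361.63250521667686, 'fy': 361.63250521667686, 'cx': 284.93432475072194, 'cy': 212.28060784531274, 'dist_coeffs': [-0.023385442312922184, 0.0, 0.0, 0.0, 0.0], 'tool_from_camera': [[-0.0005903163885969119, -0.27916756475605453, 0.9602422206478595, -191.3038526151135], [0.9999994225709341, -0.001027084463478712, 0.0003161570828015638, -0.2349617600937437], [0.0008979890631175687, 0.9602418528087995, 0.27916800986138, -75.11544287074418], [0.0, 0.0, 0.0, 1.0]]}
```

View pics/side0.png

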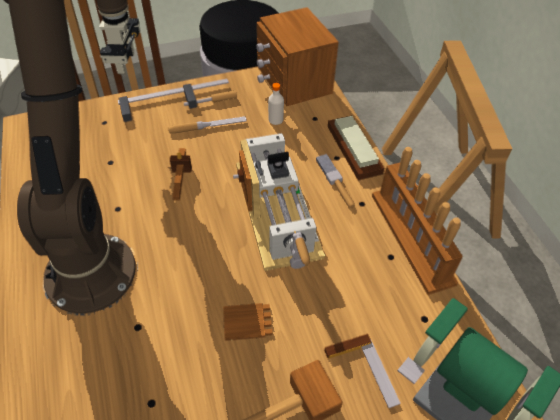

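View pics/top0.png

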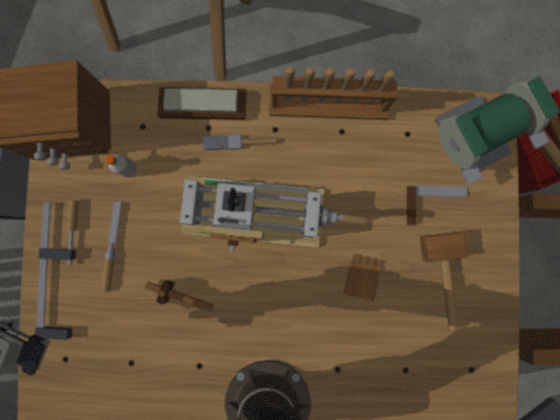

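View pics/wrist0.png

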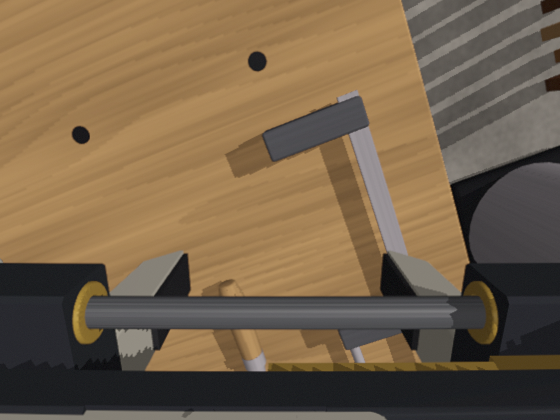

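The side view shows the jig at about (240–325, 135–265) with the handle near (300,248). In the top view the jig covers (180–325, 178–245), the knob is at (234,200) and the handle at (330,217). I'll zoom in.

Run:
```python
import cv2
a=cv2.imread("pics/top0.png")[165:255,170:350]; cv2.imwrite("pics/topz.png",cv2.resize(a,None,fx=4.4,fy=4.4,interpolation=cv2.INTER_CUBIC))
a=cv2.imread("pics/side0.png")[125:275,225:345]; cv2.imwrite("pics/sidez.png",cv2.resize(a,None,fx=4,fy=4,interpolation=cv2.INTER_CUBIC))
```

```text
(no output)
```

View pics/topz.png

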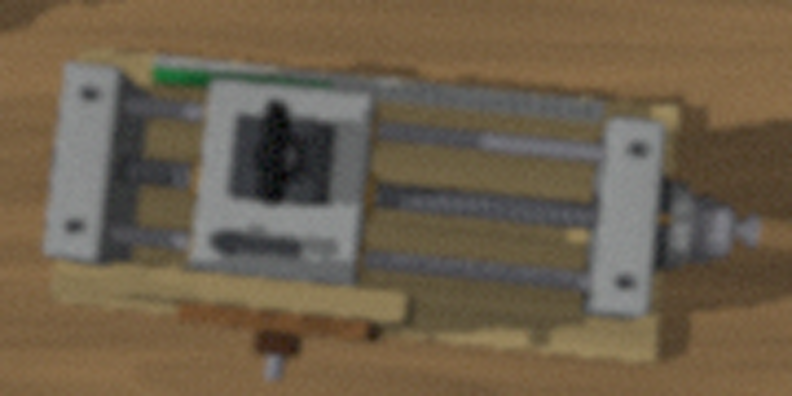

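View pics/sidez.png

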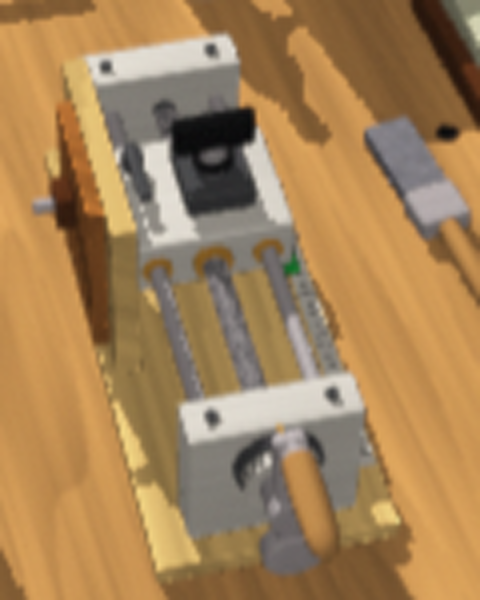

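```bash
cat > h.py <<'E'
import numpy as np, cv2
from bench import robot, imaging
from scipy.spatial.transform import Rotation as Ro
def P(n): return imaging.camera_params(n)
def KD(p): return np.array([[p['fx'],0,p['cx']],[0,p['fy'],p['cy']],[0,0,1.]]),np.array(p['dist_coeffs'])
def TW(n,s=None):
    p=P(n)
    if n!='wrist': return np.array(p['camera_from_world'])
    T=np.eye(4);T[:3,:3]=Ro.from_euler('xyz',s['tcp_rot'],degrees=True).as_matrix();T[:3,3]=s['position']
    return np.linalg.inv(T@np.array(p['tool_from_camera']))
def proj(n,X,s=None):
    T=TW(n,s);K,D=KD(P(n))
    return cv2.projectPoints(np.array(X,float).reshape(-1,1,3),cv2.Rodrigues(T[:3,:3])[0],T[:3,3],K,D)[0].reshape(-1,2)
def ray(n,uv,s=None):
    T=TW(n,s);K,D=KD(P(n));q=cv2.undistortPoints(np.array(uv,float).reshape(-1,1,2),K,D).reshape(-1,2)
    d=np.c_[q,np.ones(len(q))]@T[:3,:3]; o=-T[:3,:3].T@T[:3,3]
    return o,d/np.linalg.norm(d,axis=1)[:,None]
def atz(n,uv,z,s=None):
    o,d=ray(n,uv,s); return o+d*((z-o[2])/d[:,2])[:,None]
def tri(obs):
    A=np.zeros((3,3));b=np.zeros(3)
    for n,uv,s in obs:
        o,d=ray(n,[uv],s);M=np.eye(3)-np.outer(d[0],d[0]);A+=M;b+=M@o
    return np.linalg.solve(A,b)
def snap(n,f):
    s=robot.state(); im=imaging.get_image(n)[:,:,::-1].copy(); cv2.imwrite(f"pics/{f}.png",im); return s,im
E
python3 - <<'E'
from h import *
np.set_printoptions(precision=1,suppress=True)
t=np.array([(90,93),(75,226),(638,149),(625,282)])/4.4+[169.6,164.6]
s=np.array([(105,67),(210,50),(212,417),(333,394)])/4+[224.6,124.6]
print(atz('top',t,130));print(atz('side',s,130))
for i,j in [(0,1),(1,0),(2,3),(3,2)]: print(tri([('top',t[i],None),('side',s[j],None)]))
# knob bar ends in side top
print('knob', atz('top',np.array([(277,105),(275,200)])/4.4+[169.6,164.6],150))
E
```

```text
[[ 603.7  218.8  130. ]
 [ 523.4  224.3  130. ]
 [ 578.6 -111.3  130. ]
 [ 498.7 -105.1  130. ]]
[[ 523.3  227.1  130. ]
 [ 603.   221.1  130. ]
 [ 499.1 -102.9  130. ]
 [ 579.5 -109.   130. ]]
[602.7 218.3 132.7]
[522.8 223.6 133.4]
[ 578.4 -111.1  133. ]
[ 498.5 -104.8  132.8]
knob [[596.6 103.6 150. ]
 [540.5 102.7 150. ]]
```

Run:
```python
from h import *
np.set_printoptions(precision=1,suppress=True)
c=np.array([551,58.3]);ya=np.radians(-4.2)
ex=np.array([np.cos(ya),np.sin(ya),0]);ey=np.array([-np.sin(ya),np.cos(ya),0])
o=np.array([c[0],c[1],0])
for z in (160,165,170,175): 
  w=atz('side',np.array([(303,495),(290,435),(322,550)])/4+[224.6,124.6],z)-o
  print(z,np.c_[w@ex,w@ey])
for z in (95,): 
  w=atz('side',np.array([(290,550)])/4+[224.6,124.6],z)-o
  print(z,np.c_[w@ex,w@ey])
im=cv2.imread('pics/top0.png')
for a in (-15,0,15):
  X=[o+75*np.sin(np.radians(a))*ex+y*ey+[0,0,95+75*np.cos(np.radians(a))] for y in (-205,-280)]
  print(a,proj('top',X),proj('side',X))
a=im[195:240,310:370]; cv2.imwrite("pics/topz2.png",cv2.resize(a,None,fx=12,fy=12,interpolation=cv2.INTER_CUBIC))
a=cv2.imread('pics/side0.png')[210:275,265:325]; cv2.imwrite("pics/sidez2.png",cv2.resize(a,None,fx=9,fy=9,interpolation=cv2.INTER_CUBIC))
```

```text
160 [[  -6.  -256. ]
 [  -1.9 -210.8]
 [  -5.5 -296.7]]
165 [[  -7.1 -259.2]
 [  -3.  -214.3]
 [  -6.6 -299.8]]
170 [[  -8.2 -262.5]
 [  -4.2 -217.7]
 [  -7.8 -302.9]]
175 [[  -9.4 -265.7]
 [  -5.3 -221.2]
 [  -8.9 -305.9]]
95 [[ -10.5 -252.2]]
-15 [[328.6 221.4]
 [357.8 224.3]] [[289.7 231.1]
 [297.7 255.8]]
0 [[329.4 213.8]
 [358.7 216.7]] [[297.4 229. ]
 [305.6 253.6]]
15 [[329.9 206.3]
 [359.1 209.2]] [[304.9 228.1]
 [313.4 252.6]]
```

View pics/topz2.png

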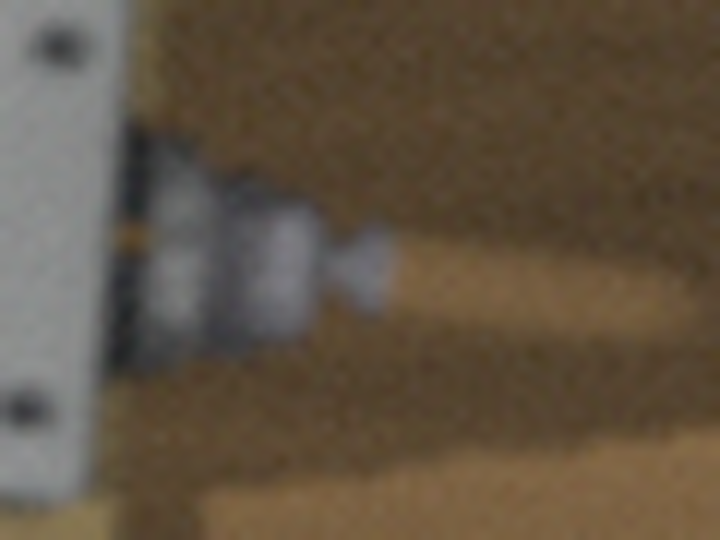

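View pics/sidez2.png

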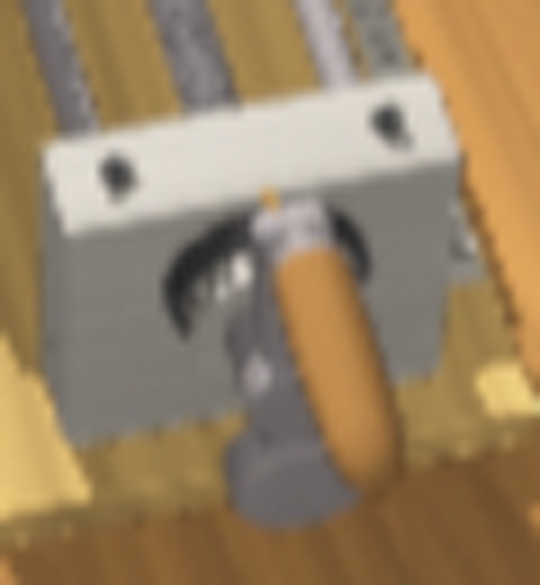

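```bash
cat >> h.py <<'E'
c=np.array([551,58.3]);ya=np.radians(-4.2)
ex=np.array([np.cos(ya),np.sin(ya),0]);ey=np.array([-np.sin(ya),np.cos(ya),0]);o=np.array([c[0],c[1],0])
def jig(w): w=np.atleast_2d(w)-o; return np.c_[w@ex,w@ey,w[:,2]]
def wor(j): j=np.atleast_2d(j); return o+j[:,:1]*ex+j[:,1:2]*ey+j[:,2:]*[0,0,1]
E
python3 - <<'E'
from h import *
np.set_printoptions(precision=1,suppress=True)
t=np.array([(400,268),(690,300),(545,284)])/12+[309.5,194.5]
s=np.array([(312,250),(365,470),(335,365)])/9+[264.5,209.5]
for i in range(3):
  w=tri([('top',t[i],None),('side',s[i],None)]);print(w,jig(w))
# knob
t=np.array([(277,105),(275,200),(292,155)])/4.4+[169.5,164.5]
s=np.array([(175,120),(252,112)])/4+[224.5,124.5]
for z in(140,150,160,170):print(z,jig(atz('top',t,z)).ravel(),jig(atz('side',s,z)).ravel())
E
```

```text
[ 528.4 -178.8  181.4] [[  -5.2 -238.1  181.4]]
[ 522.7 -242.1  169.6] [[  -6.2 -301.7  169.6]]
[ 525.3 -210.6  173. ] [[  -6.  -270.1  173. ]]
140 [ 43.7  50.  140.  -12.8  45.  140.   14.9  37.9 140. ] [ -4.5  91.6 140.   51.2  86.7 140. ]
150 [ 42.4  48.8 150.  -13.5  43.8 150.   13.9  36.8 150. ] [ -6.8  81.9 150.   48.4  77.1 150. ]
160 [ 41.2  47.6 160.  -14.2  42.7 160.   12.9  35.7 160. ] [ -9.   72.3 160.   45.7  67.5 160. ]
170 [ 39.9  46.3 170.  -15.   41.5 170.   11.9  34.6 170. ] [-11.2  62.6 170.   42.9  57.9 170. ]
```

```bash
cat >> h.py <<'E'
def RT(s): return Ro.from_euler('xyz',s['tcp_rot'],degrees=True).as_matrix()
def plan(target,yawy):
    """tool-axis shift to TCP target (before roll) and roll (rad) to bring tool y along yawy deg (mod 180)"""
    s=robot.state();R=RT(s);y=R[:,1];a=np.degrees(np.arctan2(y[1],y[0]))
    # roll about tool x(down): positive = clockwise from above => a decreases
    d=(a-yawy+90)%180-90
    print('tcp',s['position'].round(1),'tooly yaw',a.round(2),'F',s['force'].round(2),'gap',round(s['finger_gap'],1),'t',s['clock'],'j7',s['joints'][6].round(1))
    print('shift tool',(R.T@(np.array(target)-s['position'])).round(1),'roll deg',d.round(2),'rad',np.radians(d).round(4))
    return R
E
python3 - <<'E'
from h import *
np.set_printoptions(precision=3,suppress=True)
print(RT(robot.state()))
plan([525,-210,260],-4.2)
E
```

```text
[[-0.     0.355  0.935]
 [-0.001  0.935 -0.355]
 [-1.    -0.001  0.   ]]
tcp [221.7 583.9 193. ] tooly yaw 69.21 F [ 0.05  0.05 -1.  ] gap 92.1 t 0.15 j7 -4.3
shift tool [ -66.1 -634.6  565.3] roll deg 73.41 rad 1.2812
```

Run:
```python
from h import *
plan([555,70,320],-4.2)
```

```text
tcp [221.7 583.9 193. ] tooly yaw 69.21 F [ 0.05  0.05 -1.  ] gap 92.1 t 0.15 j7 -4.3
shift tool [-126.5 -362.3  494. ] roll deg 73.41 rad 1.2812
```

Emit:
arm_command(
  claw=[1,1,1,1,1,1,1,1,1,1,1,1],
  slide=[
    [-40,0,0],
    [-40,0,0],
    [-30,-10,14],
    [-16,-22,30],
    [0,-24,32],
    [0,-24,32],
    [0,-24,32],
    [0,-24,32],
    [0,-24,32],
    [0,-24,32],
    [0,-24,32],
    [0,-24,32],
  ],
  roll=[0,0,0,0,0,0,0,0,0,0,0,0],
)

```text
clock: 1.15
position: [423.3, 266.5, 319.6]
tcp_rot: [133.0, 90.0, 112.3]
force: [1.0, 0.6, -0.2]
finger_gap: 91.8
```

Emit:
arm_command(
  claw=[1,1,1,1,1,1,1,1,1],
  slide=[
    [0,-24,32],
    [0,-24,32],
    [0,-24,32],
    [0,-24,32],
    [0,-24,32],
    [0,-18,32],
    [0,0,2],
    [0,0,0],
    [0,0,0],
  ],
  roll=[0,0,0,0,0,0,0,0,0],
)

```text
clock: 1.9
position: [554.8, 71.0, 319.2]
tcp_rot: [-172.2, 89.9, 167.0]
force: [0.1, 0.6, 0.2]
finger_gap: 92.0
```

Run:
```python
from h import *
plan([555,70,320],-4.2)
s,im=snap('wrist','w1'); print(s['position'],s['tcp_rot'],s['joints'])
import pickle; pickle.dump(s,open('w1.pkl','wb'))
```

```text
tcp [554.8  71.  319.2] tooly yaw 69.21 F [0.14 0.59 0.23] gap 92.0 t 1.9 j7 62.3
shift tool [-0.8 -0.9  0.6] roll deg 73.41 rad 1.2812
[554.79429343  71.03699938 319.16891067] [-172.24986907   89.93725903  166.95666185] [-29.94479827  14.36398328  22.49675374  89.05289333  -5.59733568
  77.75147842  62.31912261]
```

View pics/w1.png

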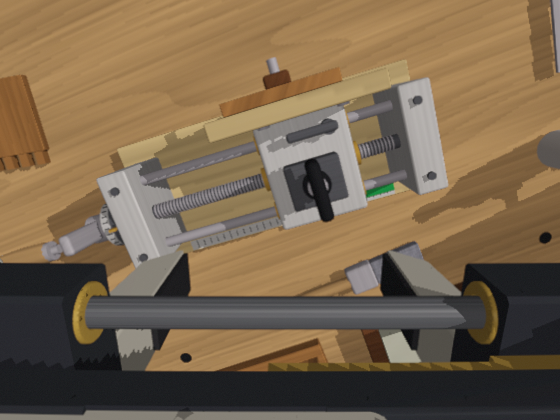

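Run:
```python
import cv2
a=cv2.imread("pics/w1.png")[130:240,250:380]; cv2.imwrite("pics/w1z.png",cv2.resize(a,None,fx=5,fy=5,interpolation=cv2.INTER_CUBIC))
a=cv2.imread("pics/side0.png")[145:185,260:300]; b=cv2.imread("pics/top0.png")[180:220,215:255]
cv2.imwrite("pics/knz.png",cv2.resize(cv2.hconcat([a,b]),None,fx=10,fy=10,interpolation=cv2.INTER_CUBIC))
```

```text
(no output)
```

View pics/w1z.png

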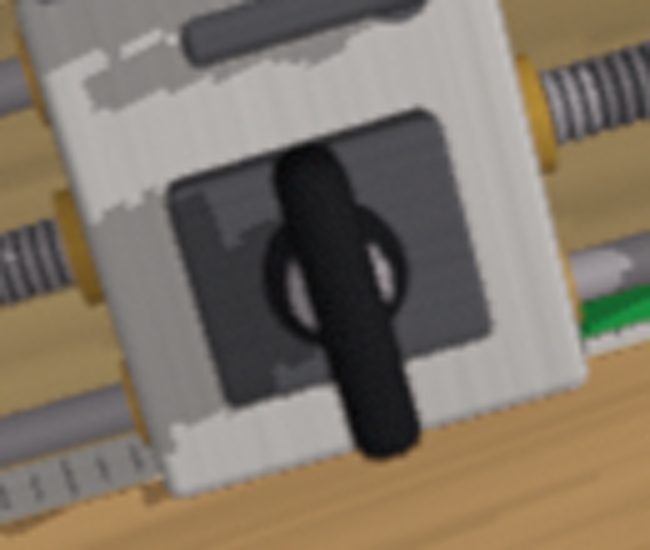

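View pics/knz.png

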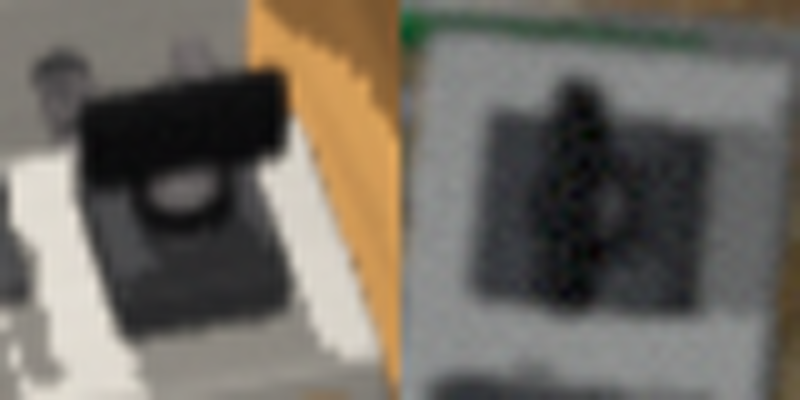

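```bash
cat > fitk.py <<'E'
from h import *
import pickle
from scipy.optimize import minimize
def bar(x,y,zt,a):
    u=np.array([np.cos(a),np.sin(a),0]);v=np.array([-u[1],u[0],0]);pts=[]
    for z in (zt,zt-30):
        for sg in (-1,1):
            for th in np.linspace(-90,90,9)+ (0 if sg>0 else 180):
                t=np.radians(th); pts.append(np.array([x,y,z])+u*(sg*23+7*np.cos(t))+v*7*np.sin(t))
    return np.array(pts)
def fit(views,x0,thr):
    ms=[]
    for n,im,s,roi in views:
        g=im.max(2).astype(float); m=np.zeros(g.shape)
        x1,y1,x2,y2=roi; m[y1:y2,x1:x2]=1/(1+np.exp((g[y1:y2,x1:x2]-thr[n])/3)); ms.append(m)
    def cost(p,show=False):
        c=0
        for (n,im,s,roi),m in zip(views,ms):
            q=proj(n,bar(p[0],p[1],p[2],p[3]),s); h=cv2.convexHull((q*256).round().astype(np.int32)).reshape(-1,2)
            k=np.zeros(m.shape,np.uint8);
            S=4; k=np.zeros((m.shape[0]*S,m.shape[1]*S),np.uint8)
            cv2.fillConvexPoly(k,(((h/256+.5)*S-.5)*16).round().astype(np.int32),255,shift=4)
            k=cv2.resize(k,(m.shape[1],m.shape[0]),interpolation=cv2.INTER_AREA)/255.
            d=np.abs(k-m); c+=d.sum()/k.sum()
        return c
    best=min((minimize(cost,np.array(x0)+d,method='Nelder-Mead',options=dict(initial_simplex=np.array(x0)+d+np.vstack([np.zeros(4),np.diag([5,5,8,.1])]),maxiter=400)) for d in ([0,0,0,0],[3,-3,5,0.05])),key=lambda r:r.fun)
    return best.x,best.fun
E
python3 - <<'E'
from fitk import *
s=pickle.load(open('w1.pkl','rb'))
w=cv2.imread('pics/w1.png');sd=cv2.imread('pics/side0.png')
for im,r in ((w,(300,150,340,225)),(sd,(260,145,295,172))):
    g=im.max(2)[r[1]:r[3],r[0]:r[2]]; print(np.percentile(g,[5,20,30,40,50,70]))
views=[('wrist',w,s,(300,150,340,225)),('side',sd,None,(264,148,292,166))]
thr={'wrist':34,'side':28}
for vs in (views,views[:1],views[1:]):
  x,f=fit(vs,[566,103,185,0],thr); print(x.round(2),f,jig(x[:3]))
x,f=fit(views,[566,103,185,0],thr)
for n,im,ss,r in views:
    v=im.copy(); q=cv2.convexHull(proj(n,bar(*x),ss).astype(np.float32)).reshape(-1,2)
    v=cv2.resize(v[r[1]-20:r[3]+20,r[0]-20:r[2]+20],None,fx=6,fy=6); cv2.polylines(v,[((q-[r[0]-20,r[1]-20]+.5)*6).astype(int)],True,(0,0,255),1); cv2.imwrite(f'pics/fit_{n}.png',v)
E
```

```text
[19.  28.  32.  55.  77.  83.3]
[ 14.  35.  62.  85. 122. 140.]
[ 5.6695e+02  1.0071e+02  1.7932e+02 -4.0000e-02] 0.7512611198474054 [[ 12.79723059  43.46184541 179.31505716]]
[ 5.7099e+02  1.0089e+02  1.6594e+02 -6.0000e-02] 0.3375903328792103 [[ 16.81932928  43.93882177 165.93814807]]
[5.6784e+02 1.0899e+02 1.7507e+02 1.7000e-01] 0.3617878369011326 [[ 13.08080119  51.78510013 175.07139008]]Traceback (most recent call last):
  File "<stdin>", line 10, in <module>
  File "fitk.py", line 26, in fit
    best=min((minimize(cost,np.array(x0)+d,method='Nelder-Mead',options=dict(initial_simplex=np.array(x0)+d+np.vstack([np.zeros(4),np.diag([5,5,8,.1])]),maxiter=400)) for d in ([0,0,0,0],[3,-3,5,0.05])),key=lambda r:r.fun)
  File "fitk.py", line 26, in <genexpr>
    best=min((minimize(cost,np.array(x0)+d,method='Nelder-Mead',options=dict(initial_simplex=np.array(x0)+d+np.vstack([np.zeros(4),np.diag([5,5,8,.1])]),maxiter=400)) for d in ([0,0,0,0],[3,-3,5,0.05])),key=lambda r:r.fun)
              ~~~~~~~~^^^^^^^^^^^^^^^^^^^^^^^^^^^^^^^^^^^^^^^^^^^^^^^^^^^^^^^^^^^^^^^^^^^^^^^^^^^^^^^^^^^^^^^^^^^^^^^^^^^^^^^^^^^^^^^^^^^^^^^^^^^^^^^^^^^^^^^^^^^^^^^^
    res = _minimize_neldermead(fun, x0, args, callback, bounds=bounds,
                               **options)
    fxr = func(xr)
    fx = function(np.copy(x), *(wrapper_args + args))
  File "fitk.py", line 19, in cost
    q=proj(n,bar(p[0],p[1],p[2],p[3]),s); h=cv2.convexHull((q*256).round().astype(np.int32)).reshape(-1,2)
  File "h.py", line 12, in proj
    T=TW(n,s);K,D=KD(P(n))
                     ~^^^
  File "h.py", line 4, in P
    def P(n): return imaging.camera_params(n)
                     ~~~~~~~~~~~~~~~~~~~~~^^^
ValueError: time passes only in moves, steps and waits
```

```bash
sed -i 's/^def P(n): .*/_c={}\ndef P(n):\n    if n not in _c: _c[n]=imaging.camera_params(n)\n    return _c[n]/' h.py
cat > v.py <<'E'
from fitk import *
s=pickle.load(open('w1.pkl','rb'))
w=cv2.imread('pics/w1.png');sd=cv2.imread('pics/side0.png')
views=[('wrist',w,s,(300,150,340,225)),('side',sd,None,(264,148,292,166))]
thr={'wrist':34,'side':28}
x,f=fit(views,[566,103,185,0],thr);print(x,f)
o_=[]
for n,im,ss,r in views:
    v=im.copy(); q=cv2.convexHull(proj(n,bar(*x),ss).astype(np.float32)).reshape(-1,2)
    v=cv2.resize(v[r[1]-20:r[1]+80,r[0]-20:r[0]+46],None,fx=6,fy=6); cv2.polylines(v,[((q-[r[0]-20,r[1]-20]+.5)*6).astype(int)],True,(0,0,255),1); o_.append(v)
cv2.imwrite('pics/fit.png',cv2.hconcat(o_)[:600])
E
python3 v.py
```

```text
[ 5.66945931e+02  1.00707882e+02  1.79315057e+02 -3.70272530e-02] 0.7512611198474054
```

View pics/fit.png

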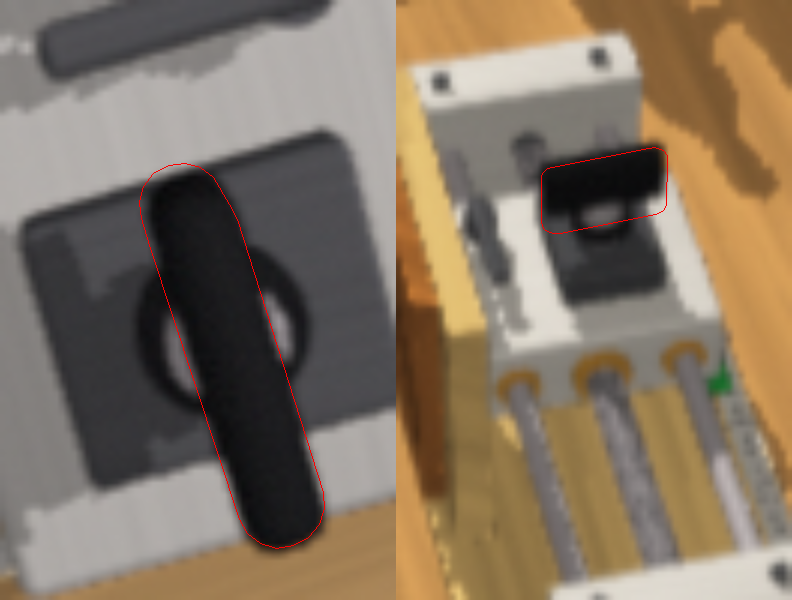

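Emit:
arm_command(
  claw=[1,1,1,1,1,1,1,1,1,1,1,1],
  slide=[
    [0,-27,7],
    [0,-27,10],
    [0,-25,12],
    [0,-24,15],
    [0,-23,17],
    [0,-20,20],
    [0,-16,22],
    [0,-13,24],
    [0,-10,25],
    [0,-8,26],
    [10,-4,27],
    [10,0,10],
  ],
  roll=[0.11,0.11,0.11,0.11,0.11,0.11,0.11,0.11,0.11,0.11,0.11,0.071],
)

```text
clock: 2.95
position: [523.9, -245.6, 300.1]
tcp_rot: [57.6, 89.9, -37.0]
force: [-0.5, 0.5, -0.7]
finger_gap: 92.0
```

Run:
```python
from h import *
plan([525,-210,270],-4.2)
s,im=snap('wrist','w2'); s2,_=snap('side','s2')
import pickle; pickle.dump(s,open('w2.pkl','wb'))
```

```text
tcp [ 523.9 -245.6  300.1] tooly yaw -4.6 F [-0.46  0.5  -0.69] gap 92.0 t 2.95 j7 29.1
shift tool [ 30.1  -1.8 -35.6] roll deg -0.4 rad -0.0069
```

View pics/w2.png

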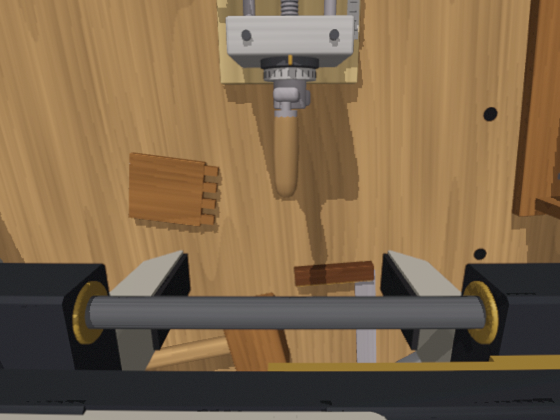

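Run:
```python
from h import *
import pickle
np.set_printoptions(precision=1,suppress=True)
s=pickle.load(open('w2.pkl','rb'))
print(jig(atz('wrist',[(250,35),(334,35)],130,s)))
for z in (165,170):print(jig(atz('wrist',[(285,116),(285.5,156),(286,196)],z,s)))
t=np.array([(545,284)])/12+[309.5,194.5]; sd=np.array([(335,365)])/9+[264.5,209.5]
for u in ((285.5,156),):
  print(jig(tri([('top',t[0],None),('side',sd[0],None),('wrist',u,s)])))
  print(jig(tri([('side',sd[0],None),('wrist',u,s)])))
```

```text
[[ -35.3 -165.9  130. ]
 [  41.6 -166.4  130. ]]
[[  -3.9 -237.3  165. ]
 [  -3.7 -272.2  165. ]
 [  -3.5 -309.2  165. ]]
[[  -3.9 -237.2  170. ]
 [  -3.7 -271.5  170. ]
 [  -3.5 -308.   170. ]]
[[  -5.2 -270.4  173. ]]
[[  -5.4 -270.6  173.3]]
```

Run:
```python
from h import *
t=wor([-6,-274,150])[0]; print(t)
plan(t,-4.2)
```

```text
[ 524.94884712 -214.52473758  150.        ]
tcp [ 523.3 -243.3  298.3] tooly yaw -4.36 F [0.26 0.48 0.32] gap 91.8 t 3.05 j7 29.1
shift tool [148.3  -0.3 -28.8] roll deg -0.16 rad -0.0028
```

Emit:
arm_command(
  claw=[1,1,1,1,1,1,-0.39,-0.39,-0.39,-0.39,-0.39,-0.39],
  slide=[
    [10,0,-15],
    [35,0,-14],
    [35,0,0],
    [30,0,0],
    [25,0,0],
    [13,0,0],
    [0,0,0],
    [0,0,0],
    [0,0,0],
    [0,0,0],
    [0,0,0],
    [0,0,0],
  ],
  roll=[0,0,0,0,0,0,0,0,0,0,0,0],
  grip_force=5,
)

```text
clock: 4.05
position: [527.0, -214.3, 152.5]
tcp_rot: [90.7, 89.9, -3.4]
force: [0.4, 0.3, 0.6]
finger_gap: 56.5
```

Run:
```python
from h import *
plan(wor([-6,-274,150])[0],-4.2)
s,im=snap('wrist','w3'); s2,_=snap('side','s3')
s2,im2=snap('side','s3')
plan(wor([-6,-274,150])[0],-4.2)
cv2.imwrite('pics/s3z.png',cv2.hconcat([im[60:340,100:460],cv2.resize(im2[190:270,250:350],(350,280))]))
```

```text
tcp [ 527.  -214.3  152.5] tooly yaw -4.16 F [0.43 0.32 0.59] gap 56.5 t 4.05 j7 31.2
shift tool [ 2.5 -2.1  0.4] roll deg 0.04 rad 0.0007
tcp [ 526.6 -214.3  151.9] tooly yaw -4.19 F [-0.93  0.86 -0.12] gap 44.2 t 4.2 j7 31.2
shift tool [ 1.9 -1.6  0.3] roll deg 0.01 rad 0.0002
```

View pics/s3z.png

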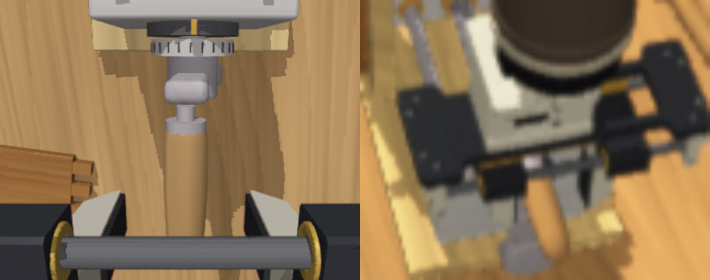

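The handle (crop column ≈186) is centred between the fingers, so I'll close to about 28 mm around it.

Emit:
arm_command(
  claw=[-0.39,-0.39,-0.39,-0.39,-0.39],
  slide=[
    [0,-0.5,0],
    [0,0,0],
    [0,0,0],
    [0,0,0],
    [0,0,0],
  ],
  roll=[0,0,0,0,0],
)

```text
clock: 4.62
position: [526.0, -214.2, 151.6]
tcp_rot: [-141.5, 90.0, 124.3]
force: [0.8, 0.2, 0.1]
finger_gap: 28.3
```

Run:
```python
from h import *
R=plan(wor([-6,-274,150])[0],-4.2); print(R.round(3))
```

```text
tcp [ 526.  -214.2  151.6] tooly yaw -4.19 F [0.81 0.21 0.15] gap 28.3 t 4.6167 j7 31.2
shift tool [ 1.6 -1.   0.4] roll deg 0.01 rad 0.0002
[[-0.     0.997 -0.073]
 [ 0.    -0.073 -0.997]
 [-1.    -0.    -0.   ]]
```

Emit:
arm_command(
  claw=[-0.39,-0.39,-0.39],
  slide=[
    [0,-1.5,0],
    [0,-1,0],
    [0,0,0],
  ],
  roll=[0,0,0],
)

```text
clock: 4.87
position: [523.2, -214.1, 151.6]
tcp_rot: [-121.1, 90.0, 144.7]
force: [0.0, -0.1, 0.5]
finger_gap: 28.3
```

Emit:
arm_command(
  claw=[-0.39,-0.39],
  slide=[
    [0,-1,0],
    [0,0,0],
  ],
  roll=[0,0],
)

```text
clock: 5.03
position: [522.3, -214.0, 151.6]
tcp_rot: [-137.6, 90.0, 128.2]
force: [-0.9, -0.4, 0.4]
finger_gap: 28.0
```

Emit:
arm_command(
  claw=[-0.39,-0.39],
  slide=[
    [0,-1,0],
    [0,0,0],
  ],
  roll=[0,0],
)

```text
clock: 5.2
position: [521.3, -213.9, 151.6]
tcp_rot: [-147.9, 90.0, 117.9]
force: [0.5, -0.0, 0.1]
finger_gap: 28.4
```

Emit:
arm_command(
  claw=[-0.39,-0.39],
  slide=[
    [0,-1.5,0],
    [0,0,0],
  ],
  roll=[0,0],
)

```text
clock: 5.37
position: [519.7, -213.8, 151.6]
tcp_rot: [-113.8, 90.0, 152.0]
force: [0.2, -0.4, -0.2]
finger_gap: 28.0
```

Emit:
arm_command(
  claw=[-0.39,-0.39],
  slide=[
    [0,-1.5,0],
    [0,0,0],
  ],
  roll=[0,0],
)

```text
clock: 5.53
position: [518.3, -213.7, 151.6]
tcp_rot: [-137.7, 90.0, 128.1]
force: [0.6, -1.1, -0.4]
finger_gap: 28.2
```

Emit:
arm_command(
  claw=[-0.39,-0.39],
  slide=[
    [0,-1.5,0],
    [0,0,0],
  ],
  roll=[0,0],
)

```text
clock: 5.7
position: [516.8, -213.6, 151.6]
tcp_rot: [-121.7, 90.0, 144.1]
force: [0.4, 0.3, -0.5]
finger_gap: 28.1
```

Emit:
arm_command(
  claw=[-0.39,-0.39],
  slide=[
    [0,-1.5,0],
    [0,0,0],
  ],
  roll=[0,0],
)

```text
clock: 5.87
position: [515.3, -213.5, 151.6]
tcp_rot: [-131.9, 90.0, 133.9]
force: [-0.5, -0.1, -0.1]
finger_gap: 27.9
```

Emit:
arm_command(
  claw=[-0.39,-0.39],
  slide=[
    [0,-1.5,0],
    [0,0,0],
  ],
  roll=[0,0],
)

```text
clock: 6.03
position: [513.8, -213.4, 151.6]
tcp_rot: [-128.2, 90.0, 137.6]
force: [0.9, 0.5, 0.6]
finger_gap: 28.2
```

Emit:
arm_command(
  claw=[-0.39,-0.39],
  slide=[
    [0,-1.5,0],
    [0,0,0],
  ],
  roll=[0,0],
)

```text
clock: 6.2
position: [512.3, -213.3, 151.6]
tcp_rot: [-131.4, 90.0, 134.4]
force: [-1.1, 0.2, 0.2]
finger_gap: 27.5
```

Run:
```python
from h import *
s,im=snap('wrist','w4'); print(s['force'].round(1))
cv2.imwrite('pics/w4z.png',cv2.resize(im[60:320,180:380],(600,780))[:600])
s=robot.state();print(s['force'].round(1))
```

```text
[-1.1  0.2  0.2]
[-0.4 -0.6 -1. ]
```

View pics/w4z.png

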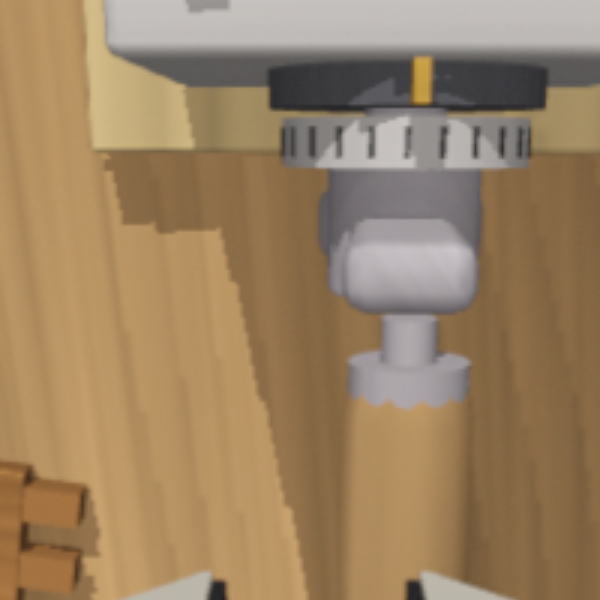

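Run:
```python
from h import *
s,im=snap('side','s4'); print(s['force'].round(1),s['finger_gap'])
cv2.imwrite('pics/s4z.png',cv2.resize(im[170:290,230:350],(600,600),interpolation=cv2.INTER_CUBIC))
R=RT(s)
hc=wor([-6,-272,170])[0]
for d in (0,):
  print(proj('wrist',[wor([-6,y,170])[0] for y in(-240,-272,-300)],s), proj('wrist',[s['position']+R@np.array([x,y,0]) for x in (0,-19) for y in (-14,14)],s))
```

```text
[-0.4 -0.6 -1. ] 28.087694397659323
[[310.15675016 195.23803255]
 [308.99090908 255.592796  ]
 [308.03736476 303.7467898 ]] [[259.90019444 245.52712337]
 [309.35492577 245.4931437 ]
 [257.44147116 259.05031399]
 [311.72421663 259.01445101]]
```

View pics/s4z.png

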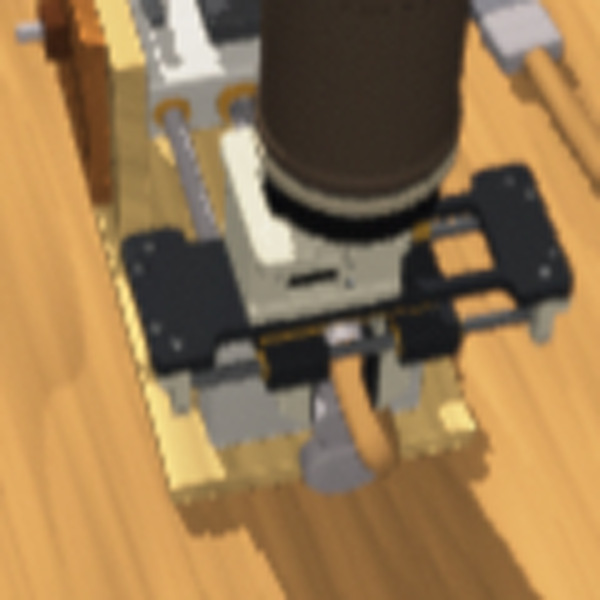

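View pics/w4.png

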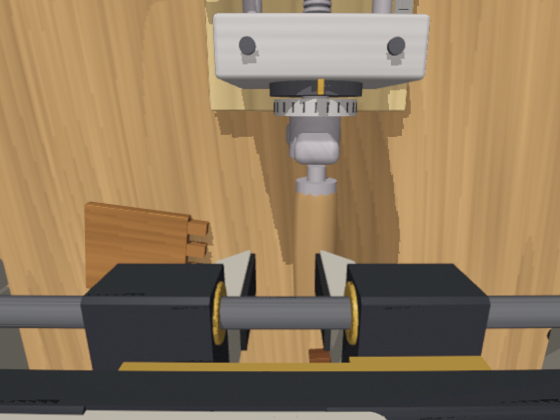

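Run:
```python
from h import *
np.set_printoptions(precision=1,suppress=True)
s=robot.state();R=RT(s);p=s['position']
print(p,jig(p))
C=[(x,y,z) for y in (14,-14) for x in (0,-19) for z in (-9.5,9.5)]
W=[p+R@np.array(c) for c in C]
a=proj('wrist',W,s);b=proj('side',W)
for c,u,v in zip(C,a,b): print(c,u,v,((v-[230,170])*5))
im=cv2.imread('pics/s4.png'); im=cv2.resize(im[215:275,270:330],None,fx=10,fy=10,interpolation=cv2.INTER_CUBIC)
w=cv2.imread('pics/w4.png');w=cv2.resize(w[180:300,230:350],(600,600),interpolation=cv2.INTER_CUBIC)
for q in b[:4]: cv2.circle(im,tuple(int(t) for t in (q+.5-[270,215])*10),4,(0,0,255),-1)
for q in b[4:]: cv2.circle(im,tuple(int(t) for t in (q+.5-[270,215])*10),4,(255,0,0),-1)
cv2.imwrite('pics/dbg.png',im)
for q in a[:4]: cv2.circle(w,tuple(int(t) for t in (q+.5-[230,180])*5),4,(0,0,255),-1)
for q in a[4:]: cv2.circle(w,tuple(int(t) for t in (q+.5-[230,180])*5),4,(255,0,0),-1)
cv2.imwrite('pics/dbgw.png',w)
```

```text
[ 512.5 -213.2  151.6] [[ -18.5 -273.6  151.6]]
(0, 14, -9.5) [309.7 229.6] [301.7 252.9] [358.4 414.4]
(0, 14, 9.5) [309.1 261. ] [303.8 259.3] [368.9 446.4]
(-19, 14, -9.5) [312.1 241.8] [302.  248.4] [360.2 392.2]
(-19, 14, 9.5) [311.4 275.8] [304.2 254.9] [370.9 424.4]
(0, -14, -9.5) [259.6 229.6] [290.5 255.1] [302.6 425.7]
(0, -14, 9.5) [260.2 261. ] [292.5 261.6] [312.7 457.9]
(-19, -14, -9.5) [257.  241.8] [290.8 250.7] [303.8 403.5]
(-19, -14, 9.5) [257.9 275.8] [292.8 257.2] [314.  435.9]
```

View pics/dbg.png

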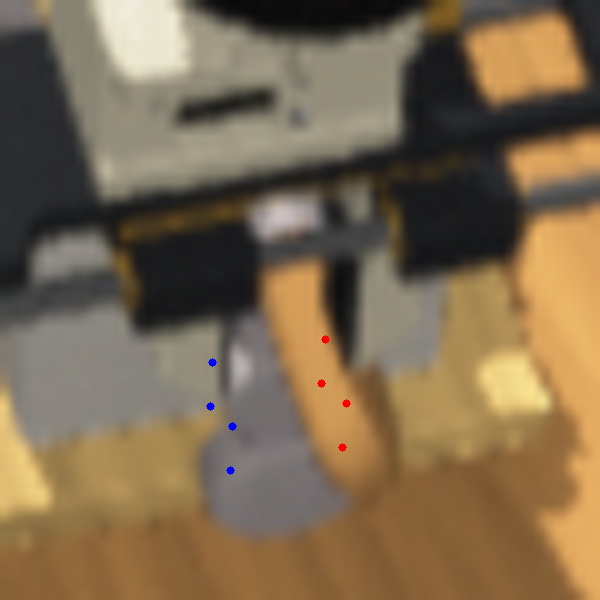

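View pics/dbgw.png

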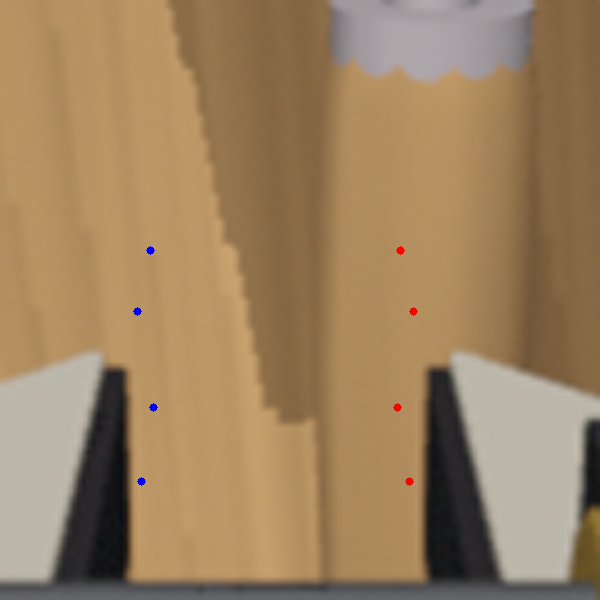

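Run:
```python
from h import *
np.set_printoptions(precision=1,suppress=True)
s=robot.state()
uv=[(247,46),(397,46),(321,87)]
print(jig(atz('wrist',uv[:2],130,s)), 'spacing')
for dz in (0,15,30):
    s2=dict(s);s2['position']=s['position']+[0,0,dz]
    J=jig(atz('wrist',uv[:2],130,s2));print(dz,J,np.linalg.norm(J[0]-J[1]))
# handle top in wrist from y ends: inner end collar
```

```text
[[ -38.9 -166.2  130. ]
 [  42.7 -166.1  130. ]] spacing
0 [[ -38.9 -166.2  130. ]
 [  42.7 -166.1  130. ]] 81.6214630571077
15 [[ -40.3 -163.9  130. ]
 [  47.  -163.8  130. ]] 87.37104336048947
30 [[ -41.8 -161.6  130. ]
 [  51.3 -161.5  130. ]] 93.12062366387119
```

Run:
```python
from h import *
print(robot.grip_point_offset,[a for a in dir(robot) if a[0]!='_'],[a for a in dir(imaging) if a[0]!='_'])
im=cv2.imread('pics/w0.png') if False else cv2.imread('pics/wrist0.png')
cv2.imwrite('pics/w0z.png',cv2.resize(im[230:400,60:260],None,fx=3.5,fy=3.5))
```

```text
18.8 ['MotionError', 'grip_point_offset', 'hand_in', 'state'] ['camera_params', 'get_image']
```

View pics/w0z.png

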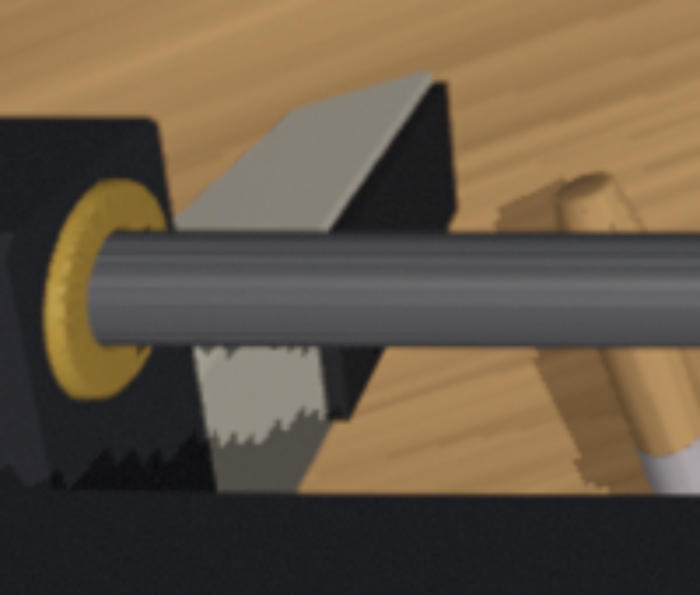

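The fingers passed over the handle without touching it. In both the wrist and side views the fingertips end about 35 mm short of the reported TCP. I'll back up, recentre, and descend in small steps while watching the force.

Emit:
arm_command(
  claw=[0.2,0.2,0.2,0.2,0.2,0.2],
  slide=[
    [-8,0,0],
    [0,7,0],
    [0,7,0],
    [0,0,0],
    [0,0,0],
    [0,0,0],
  ],
  roll=[0,0,0,0,0,0],
)

```text
clock: 6.8
position: [526.4, -214.3, 159.3]
tcp_rot: [-80.1, 90.0, -174.3]
force: [-0.3, -0.3, 0.4]
finger_gap: 54.6
```

Run:
```python
from h import *
s,im=snap('side','s5'); s1,w=snap('wrist','w5'); print(s['position'],s['force'].round(1),s['finger_gap'])
R=RT(s);p=s['position']
im=cv2.resize(im[200:280,255:345],None,fx=7,fy=7,interpolation=cv2.INTER_CUBIC)
for x,cl in ((0,(0,0,255)),(-30,(0,255,0)),(-40,(255,0,0))):
  for y in (28,-28):
    for z in (-9.5,9.5):
      q=proj('side',[p+R@np.array([x,y,z])])[0]; cv2.circle(im,tuple(int(t) for t in (q+.5-[255,200])*7),3,cl,-1)
      q=proj('wrist',[p+R@np.array([x,y,z])],s)[0]; cv2.circle(w,tuple(int(t) for t in (q+.5)),2,cl,-1)
cv2.imwrite('pics/dbg5.png',im); cv2.imwrite('pics/dbg5w.png',w)
```

```text
[ 526.39188225 -214.31553567  159.33615863] [-0.3 -0.3  0.4] 54.61415263896978
```

View pics/dbg5.png

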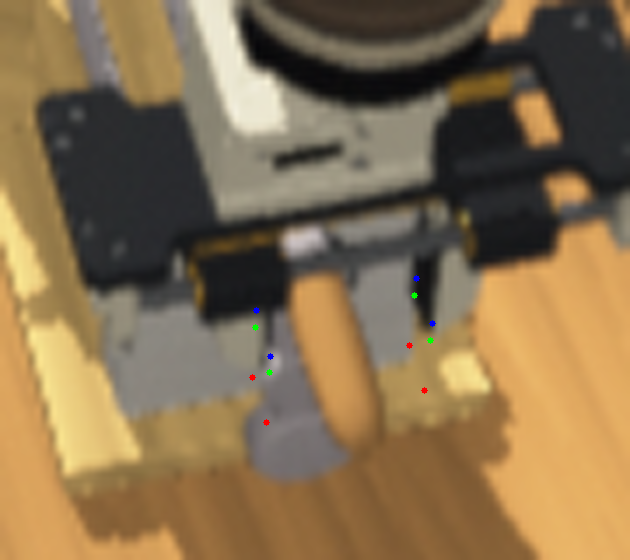

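View pics/dbg5w.png

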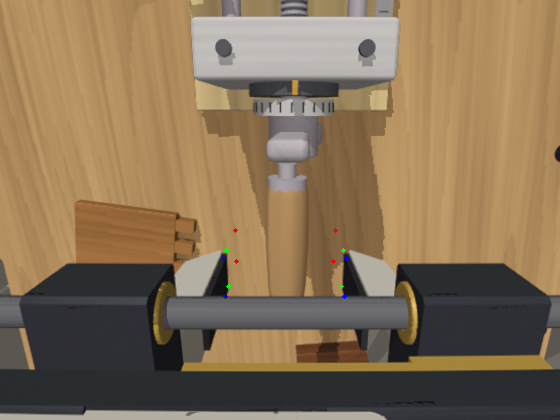

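Emit:
arm_command(
  claw=[0.2,0.2,0.2,0.2,0.2,0.2],
  slide=[
    [8,0,0],
    [8,0,0],
    [6,0,0],
    [4,0,0],
    [0,0,0],
    [0,0,0],
  ],
  roll=[0,0,0,0,0,0],
)

```text
clock: 7.4
position: [526.2, -214.3, 133.3]
tcp_rot: [-91.4, 90.0, 174.4]
force: [0.1, -0.6, 0.6]
finger_gap: 55.0
```

Emit:
arm_command(
  claw=[0.1,-0.1,-0.25,-0.4,-0.4,-0.4],
  slide=[
    [3,0,0],
    [3,0,0],
    [0,0,0],
    [0,0,0],
    [0,0,0],
    [0,0,0],
  ],
  roll=[0,0,0,0,0,0],
)

```text
clock: 7.9
position: [526.6, -214.4, 127.8]
tcp_rot: [77.7, 90.0, -16.5]
force: [0.8, -1.5, -0.8]
finger_gap: 28.3
```

Run:
```python
from h import *
s,im=snap('side','s6'); s1,w=snap('wrist','w6'); print(s['position'],s['force'].round(1),s1['force'].round(1),s1['finger_gap'])
im=cv2.resize(im[205:275,265:335],(420,420),interpolation=cv2.INTER_CUBIC)
cv2.imwrite('pics/d6.png',cv2.hconcat([im,w[:,100:480]]))
```

```text
[ 526.57067506 -214.36488526  127.75800811] [ 0.8 -1.5 -0.8] [-0.2 -0.7  0.1] 27.684042033603568
```

View pics/d6.png

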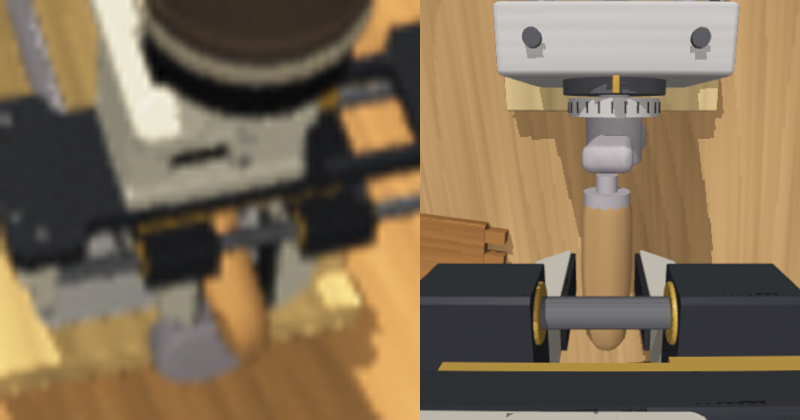

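Emit:
arm_command(
  claw=[-0.4,-0.4,-0.4],
  slide=[
    [2,-1.5,0],
    [0,-1.5,0],
    [0,0,0],
  ],
  roll=[0,0,0],
)

```text
clock: 8.25
position: [523.0, -214.0, 125.5]
tcp_rot: [-113.1, 90.0, 152.7]
force: [-1.4, 0.1, 0.2]
finger_gap: 27.3
```

Emit:
arm_command(
  claw=[-0.4,-0.4],
  slide=[
    [0,-1.5,0],
    [0,0,0],
  ],
  roll=[0,0],
)

```text
clock: 8.42
position: [521.8, -214.0, 125.7]
tcp_rot: [-164.7, 90.0, 101.1]
force: [-0.4, 1.0, 0.2]
finger_gap: 27.7
```

Emit:
arm_command(
  claw=[-0.4,-0.4],
  slide=[
    [0,-1.5,0],
    [0,0,0],
  ],
  roll=[0,0],
)

```text
clock: 8.58
position: [520.3, -213.9, 125.7]
tcp_rot: [-166.5, 90.0, 99.3]
force: [0.4, -0.5, -0.2]
finger_gap: 27.6
```

Emit:
arm_command(
  claw=[-0.4,-0.4],
  slide=[
    [0,-1.5,0],
    [0,0,0],
  ],
  roll=[0,0],
)

```text
clock: 8.75
position: [518.8, -213.7, 125.7]
tcp_rot: [-153.9, 90.0, 111.9]
force: [-0.4, 0.6, 0.3]
finger_gap: 27.5
```

Emit:
arm_command(
  claw=[-0.4,-0.4],
  slide=[
    [0,-1.5,0],
    [0,0,0],
  ],
  roll=[0,0],
)

```text
clock: 8.92
position: [517.3, -213.6, 125.6]
tcp_rot: [-130.4, 90.0, 135.4]
force: [0.4, -0.1, -0.4]
finger_gap: 27.3
```

Run:
```python
from h import *
f=[]
for i in range(3):
    s,w=snap('wrist','w7'); f.append(s['force'][0])
f.append(robot.state()['force'][0]); print(np.round(f,2), np.round(robot.state()['wrist_torque'],3))
cv2.imwrite('pics/d7.png',w[100:380,150:420])
```

```text
[ 0.42 -0.32 -0.22 -0.5 ] [-0.122  0.112  0.045]
```

View pics/d7.png

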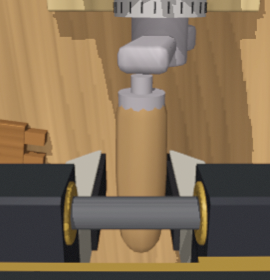

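Emit:
arm_command(
  claw=[-0.4,-0.4],
  slide=[
    [0,-1.5,0],
    [0,0,0],
  ],
  roll=[0,0],
)

```text
clock: 9.23
position: [515.8, -213.5, 125.6]
tcp_rot: [-116.1, 90.0, 149.7]
force: [-0.2, -0.5, -0.5]
finger_gap: 27.3
```

Emit:
arm_command(
  claw=[-0.4,-0.4],
  slide=[
    [0,-1.5,0],
    [0,0,0],
  ],
  roll=[0,0],
)

```text
clock: 9.4
position: [514.3, -213.4, 125.6]
tcp_rot: [-127.7, 90.0, 138.1]
force: [-0.8, -0.0, -0.3]
finger_gap: 27.8
```

Emit:
arm_command(
  claw=[-0.4,-0.4],
  slide=[
    [0,-1.5,0],
    [0,0,0],
  ],
  roll=[0,0],
)

```text
clock: 9.57
position: [512.7, -213.3, 125.6]
tcp_rot: [-123.0, 90.0, 142.8]
force: [0.7, -0.1, 0.5]
finger_gap: 27.4
```

Emit:
arm_command(
  claw=[-0.4,-0.4],
  slide=[
    [0,-1.5,0],
    [0,0,0],
  ],
  roll=[0,0],
)

```text
clock: 9.73
position: [511.3, -213.2, 125.6]
tcp_rot: [-130.2, 90.0, 135.6]
force: [0.2, 0.3, 0.1]
finger_gap: 27.3
```

Emit:
arm_command(
  claw=[-0.4,-0.4],
  slide=[
    [1,-1.5,0],
    [0,0,0],
  ],
  roll=[0,0],
)

```text
clock: 9.9
position: [509.7, -213.1, 124.5]
tcp_rot: [-114.1, 90.0, 151.7]
force: [-0.4, -0.4, -0.7]
finger_gap: 27.9
```

Emit:
arm_command(
  claw=[-0.4,-0.4],
  slide=[
    [0.5,-1.5,0],
    [0,0,0],
  ],
  roll=[0,0],
)

```text
clock: 10.07
position: [508.2, -213.0, 124.0]
tcp_rot: [-113.9, 90.0, 151.9]
force: [-0.0, -0.5, -1.5]
finger_gap: 27.7
```

Emit:
arm_command(
  claw=[-0.4,-0.4],
  slide=[
    [0.5,-1.5,0],
    [0,0,0],
  ],
  roll=[0,0],
)

```text
clock: 10.23
position: [506.8, -212.8, 123.5]
tcp_rot: [-121.8, 90.0, 144.0]
force: [0.7, 0.7, -0.7]
finger_gap: 27.5
```

Emit:
arm_command(
  claw=[-0.4,-0.4],
  slide=[
    [0.5,-1.5,0],
    [0,0,0],
  ],
  roll=[0,0],
)

```text
clock: 10.4
position: [506.0, -212.8, 123.3]
tcp_rot: [81.2, 89.9, -13.0]
force: [3.1, -1.0, -0.6]
finger_gap: 27.5
```

```bash
cat > rd.py <<'E'
from h import *
import sys
f=[];p=[];t=[];g=[];n=int(sys.argv[1])
for i in range(n+1):
    s=robot.state(); f.append(s['force']);p.append(s['position']);t.append(s['wrist_torque']);g.append(s['finger_gap'])
    if i<n: w=imaging.get_image('wrist')
if n: cv2.imwrite('pics/%s.png'%sys.argv[2],w[:,:,::-1])
J=jig(np.mean(p,0))[0]
print('t',s['clock'],'F',np.mean(f,0).round(2),'Fx',np.round([a@ex for a in f],1),'jig',J.round(2),'gap',np.mean(g).round(2))
for sg in (1,-1):
  hx=J[0]+sg*(np.mean(g)-22)/2; print(('toward','away')[sg<0],'handle x',hx.round(2),'angle',np.degrees(np.arcsin(hx/75)).round(2))
E
python3 rd.py 3 w8
```

```text
t 10.55 F [ 2.61 -0.5  -0.63] Fx [3.1 2.5 1.6 3.3] jig [ -24.98 -273.66  123.28] gap 27.46
toward handle x -22.25 angle -17.26
away handle x -27.72 angle -21.69
```

Emit:
arm_command(
  claw=[-0.4,-0.4],
  slide=[
    [0,-0.5,0],
    [0,0,0],
  ],
  roll=[0,0],
)

```text
clock: 10.72
position: [505.8, -212.8, 123.4]
tcp_rot: [79.4, 89.9, -14.8]
force: [4.9, -1.0, -0.5]
finger_gap: 27.9
```

```bash
python3 rd.py 3 w9
```

```text
t 10.8667 F [ 5.23 -0.41  0.19] Fx [4.9 5.  5.5 5.6] jig [ -25.28 -273.67  123.35] gap 27.54
toward handle x -22.51 angle -17.47
away handle x -28.05 angle -21.96
```

Emit:
arm_command(
  claw=[-0.4,-0.4,-0.4,-0.4,-0.4,-0.4,-0.4,-0.4,-0.4,-0.4,-0.4],
  slide=[
    [0,2.5,0],
    [0,2.5,0],
    [0,2.5,0],
    [0,2.5,0],
    [-0.5,2.5,0],
    [-0.5,2.5,0],
    [-0.5,2.5,0],
    [0,2.5,0],
    [0,2.5,0],
    [0,2,0],
    [0,0,0],
  ],
  roll=[0,0,0,0,0,0,0,0,0,0,0],
)

```text
clock: 11.78
position: [530.0, -214.5, 124.6]
tcp_rot: [71.3, 90.0, -22.8]
force: [0.6, 0.0, -0.3]
finger_gap: 27.9
```

```bash
python3 rd.py 1 w10; python3 -c "
import cv2
cv2.imwrite('pics/w10z.png',cv2.imread('pics/w10.png')[60:360,150:420])"
```

```text
t 11.8333 F [ 0.26  0.06 -0.48] Fx [ 0.6 -0.1] jig [  -1.08 -273.64  124.6 ] gap 27.63
toward handle x 1.74 angle 1.33
away handle x -3.89 angle -2.97
```

View pics/w10z.png

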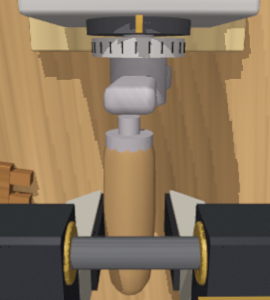

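Emit:
arm_command(
  claw=[-0.4,-0.4],
  slide=[
    [0,0.8,0],
    [0,0.2,0],
  ],
  roll=[0,0],
)

```text
clock: 12.0
position: [530.5, -214.6, 124.6]
tcp_rot: [-82.9, 90.0, -177.1]
force: [-1.1, -0.0, -0.3]
finger_gap: 27.8
```

Emit:
arm_command(
  claw=[-0.4,-0.4],
  slide=[
    [0,1,0],
    [0,0,0],
  ],
  roll=[0,0],
)

```text
clock: 12.17
position: [531.6, -214.7, 124.6]
tcp_rot: [114.4, 90.0, 20.2]
force: [-0.1, -0.3, 0.5]
finger_gap: 27.7
```

Emit:
arm_command(
  claw=[-0.4,-0.4],
  slide=[
    [0,1,0],
    [0,0,0],
  ],
  roll=[0,0],
)

```text
clock: 12.33
position: [532.6, -214.7, 124.6]
tcp_rot: [96.9, 90.0, 2.7]
force: [-0.5, 0.4, -1.0]
finger_gap: 28.1
```

Emit:
arm_command(
  claw=[-0.4,-0.4],
  slide=[
    [0,1,0],
    [0,0,0],
  ],
  roll=[0,0],
)

```text
clock: 12.5
position: [533.7, -214.8, 124.6]
tcp_rot: [82.2, 90.0, -12.0]
force: [0.0, 0.5, -0.3]
finger_gap: 27.7
```

Emit:
arm_command(
  claw=[-0.4,-0.4],
  slide=[
    [0,1,0],
    [0,0,0],
  ],
  roll=[0,0],
)

```text
clock: 12.67
position: [534.7, -214.8, 124.6]
tcp_rot: [79.3, 90.0, -14.9]
force: [0.5, 0.4, -0.2]
finger_gap: 27.7
```

Emit:
arm_command(
  claw=[-0.4,-0.4],
  slide=[
    [0,1,0],
    [0,0,0],
  ],
  roll=[0,0],
)

```text
clock: 12.83
position: [535.7, -214.9, 124.7]
tcp_rot: [89.4, 90.0, -4.8]
force: [0.6, 0.2, -0.1]
finger_gap: 27.6
```

Emit:
arm_command(
  claw=[-0.4,-0.4],
  slide=[
    [0,1,0],
    [0,0,0],
  ],
  roll=[0,0],
)

```text
clock: 13.0
position: [536.7, -215.0, 124.6]
tcp_rot: [86.4, 90.0, -7.8]
force: [-0.7, -0.0, 0.2]
finger_gap: 27.6
```

Emit:
arm_command(
  claw=[-0.4,-0.4],
  slide=[
    [0,1,0],
    [0,0,0],
  ],
  roll=[0,0],
)

```text
clock: 13.17
position: [537.7, -215.1, 124.6]
tcp_rot: [69.8, 90.0, -24.4]
force: [-0.9, -0.5, -0.5]
finger_gap: 27.5
```

Emit:
arm_command(
  claw=[-0.4,-0.4],
  slide=[
    [0,1,0],
    [0,0,0],
  ],
  roll=[0,0],
)

```text
clock: 13.33
position: [538.6, -215.2, 124.6]
tcp_rot: [84.9, 90.0, -9.3]
force: [-0.9, -0.1, -0.5]
finger_gap: 27.6
```

Emit:
arm_command(
  claw=[-0.4,-0.4],
  slide=[
    [0,1,0],
    [0,0,0],
  ],
  roll=[0,0],
)

```text
clock: 13.5
position: [539.7, -215.2, 124.6]
tcp_rot: [85.1, 90.0, -9.1]
force: [1.2, -0.6, -0.1]
finger_gap: 27.4
```

Emit:
arm_command(
  claw=[-0.4,-0.4],
  slide=[
    [0,1,0],
    [0,0,0],
  ],
  roll=[0,0],
)

```text
clock: 13.67
position: [540.6, -215.3, 124.6]
tcp_rot: [74.2, 90.0, -20.0]
force: [-0.4, 0.0, -0.1]
finger_gap: 27.4
```

Emit:
arm_command(
  claw=[-0.4,-0.4],
  slide=[
    [0,1,0],
    [0,0,0],
  ],
  roll=[0,0],
)

```text
clock: 13.83
position: [541.7, -215.4, 124.6]
tcp_rot: [71.2, 90.0, -22.9]
force: [-0.2, 0.1, 0.1]
finger_gap: 27.8
```

Emit:
arm_command(
  claw=[-0.4,-0.4],
  slide=[
    [0,1,0],
    [0,0,0],
  ],
  roll=[0,0],
)

```text
clock: 14.0
position: [542.6, -215.4, 124.6]
tcp_rot: [93.3, 90.0, -0.9]
force: [-1.3, 0.1, -0.3]
finger_gap: 27.3
```

Emit:
arm_command(
  claw=[-0.4,-0.4],
  slide=[
    [0,1,0],
    [0,0,0],
  ],
  roll=[0,0],
)

```text
clock: 14.17
position: [543.6, -215.5, 124.6]
tcp_rot: [73.9, 90.0, -20.3]
force: [0.5, -0.2, -0.1]
finger_gap: 27.5
```

Emit:
arm_command(
  claw=[-0.4,-0.4],
  slide=[
    [0,1,0],
    [0,0,0],
  ],
  roll=[0,0],
)

```text
clock: 14.33
position: [544.6, -215.6, 124.6]
tcp_rot: [88.8, 90.0, -5.4]
force: [-0.1, 1.1, 0.0]
finger_gap: 27.2
```

Emit:
arm_command(
  claw=[-0.4,-0.4],
  slide=[
    [0,1,0],
    [0,0,0],
  ],
  roll=[0,0],
)

```text
clock: 14.5
position: [545.6, -215.7, 124.6]
tcp_rot: [80.8, 90.0, -13.4]
force: [0.8, 0.4, 0.0]
finger_gap: 27.7
```

Emit:
arm_command(
  claw=[-0.4,-0.4],
  slide=[
    [0,1,0],
    [0,0,0],
  ],
  roll=[0,0],
)

```text
clock: 14.67
position: [546.6, -215.7, 124.6]
tcp_rot: [76.5, 90.0, -17.7]
force: [-0.1, 0.9, 0.1]
finger_gap: 27.2
```

Emit:
arm_command(
  claw=[-0.4,-0.4],
  slide=[
    [0.3,1,0],
    [0,0,0],
  ],
  roll=[0,0],
)

```text
clock: 14.83
position: [547.6, -215.8, 124.3]
tcp_rot: [86.2, 90.0, -8.0]
force: [-0.3, -0.4, 0.7]
finger_gap: 27.4
```

Emit:
arm_command(
  claw=[-0.4,-0.4],
  slide=[
    [0.3,1,0],
    [0,0,0],
  ],
  roll=[0,0],
)

```text
clock: 15.0
position: [548.6, -215.9, 124.0]
tcp_rot: [76.7, 90.0, -17.5]
force: [-0.6, -0.6, -0.2]
finger_gap: 27.5
```

Emit:
arm_command(
  claw=[-0.4,-0.4],
  slide=[
    [0.3,1,0],
    [0,0,0],
  ],
  roll=[0,0],
)

```text
clock: 15.17
position: [549.6, -215.9, 123.7]
tcp_rot: [14.4, 90.0, -79.7]
force: [-0.0, 0.0, -0.5]
finger_gap: 27.6
```

Emit:
arm_command(
  claw=[-0.4,-0.4],
  slide=[
    [0.3,1,0],
    [0,0,0],
  ],
  roll=[0,0],
)

```text
clock: 15.33
position: [550.6, -216.0, 123.4]
tcp_rot: [78.4, 90.0, -15.7]
force: [0.3, 0.4, -0.3]
finger_gap: 27.5
```

Emit:
arm_command(
  claw=[-0.4,-0.4],
  slide=[
    [0.3,1,0],
    [0,0,0],
  ],
  roll=[0,0],
)

```text
clock: 15.5
position: [551.4, -216.1, 123.0]
tcp_rot: [-84.3, 90.0, -178.5]
force: [-0.8, 1.0, -0.8]
finger_gap: 27.6
```

Emit:
arm_command(
  claw=[-0.4,-0.4],
  slide=[
    [0,0.8,0],
    [0,0,0],
  ],
  roll=[0,0],
)

```text
clock: 15.67
position: [551.8, -216.1, 122.9]
tcp_rot: [-98.5, 89.9, 167.3]
force: [-2.2, -0.1, 0.8]
finger_gap: 27.7
```

```bash
python3 rd.py 3 w11
```

```text
t 15.8167 F [-2.3  -0.12 -0.27] Fx [-2.2 -2.5 -1.7 -2.7] jig [  20.94 -273.65  122.96] gap 27.55
toward handle x 23.72 angle 18.44
away handle x 18.16 angle 14.01
```

Emit:
arm_command(
  claw=[-0.4,-0.4],
  slide=[
    [0,0.2,0],
    [0,0,0],
  ],
  roll=[0,0],
)

```text
clock: 15.98
position: [552.0, -216.2, 123.0]
tcp_rot: [-101.7, 90.0, 164.1]
force: [-3.7, -0.5, -1.5]
finger_gap: 27.7
```

```bash
python3 rd.py 3 w12
```

```text
t 16.1333 F [-3.91 -0.21 -0.9 ] Fx [-3.6 -3.4 -4.2 -4.4] jig [  21.14 -273.66  122.99] gap 27.65
toward handle x 23.96 angle 18.63
away handle x 18.31 angle 14.13
```

Emit:
arm_command(
  claw=[-0.4,-0.2,0,0.2,0.3,0.3,0.3,0.3],
  slide=[
    [0,-2.8,0],
    [0,0,0],
    [0,0,0],
    [-10,0,0],
    [-25,0,0],
    [-35,0,0],
    [-35,0,0],
    [-35,0,0],
  ],
  roll=[0,0,0,0,0,0,0,0],
)

```text
clock: 16.8
position: [549.5, -216.1, 265.6]
tcp_rot: [58.9, 90.0, -35.3]
force: [0.5, -0.3, -0.3]
finger_gap: 59.4
```

```bash
sed -e 's/^def bar.*/def bar(x,y,zt,a,h=30,w=14):/' -e 's/zt-30/zt-h/' -e 's/(sg\*23+7\*np.cos(t))+v\*7\*/(sg*(30-w\/2)+w\/2*np.cos(t))+v*w\/2*/' -e 's/bar(p\[0\],p\[1\],p\[2\],p\[3\])/bar(*p)/' -e 's/np.zeros(4),np.diag(\[5,5,8,.1\])/np.zeros(6),np.diag([5,5,8,.1,-8,-3])/' -e 's/\[0,0,0,0\],\[3,-3,5,0.05\]/[0,0,0,0,0,0],[3,-3,5,.05,-5,-2]/' -e 's/maxiter=400/maxiter=900/' fitk.py > fitk6.py
cat > v6.py <<'E'
from fitk6 import *
s=pickle.load(open('w1.pkl','rb'))
w=cv2.imread('pics/w1.png');sd=cv2.imread('pics/side0.png')
views=[('wrist',w,s,(300,150,340,225)),('side',sd,None,(264,148,292,165))]
for thr in ({'wrist':38,'side':38},{'wrist':45,'side':45}):
  x,f=fit(views,[566,103,185,0,30,14],thr);print(x.round(2),f)
o_=[]
for n,im,ss,r in views:
    v=im.copy(); q=cv2.convexHull(proj(n,bar(*x),ss).astype(np.float32)).reshape(-1,2)
    v=cv2.resize(v[r[1]-20:r[1]+80,r[0]-20:r[0]+46],None,fx=6,fy=6); cv2.polylines(v,[((q-[r[0]-20,r[1]-20]+.5)*6).astype(int)],True,(0,0,255),1); o_.append(v)
cv2.imwrite('pics/fit6.png',cv2.hconcat(o_)[:600])
E
python3 v6.py
```

```text
[ 5.6650e+02  1.0106e+02  1.8050e+02 -6.0000e-02  1.9260e+01  1.2820e+01] 0.43089411830162916
[ 5.6648e+02  1.0105e+02  1.8093e+02 -5.0000e-02  2.0430e+01  1.3510e+01] 0.4330971889942078
```

View pics/fit6.png

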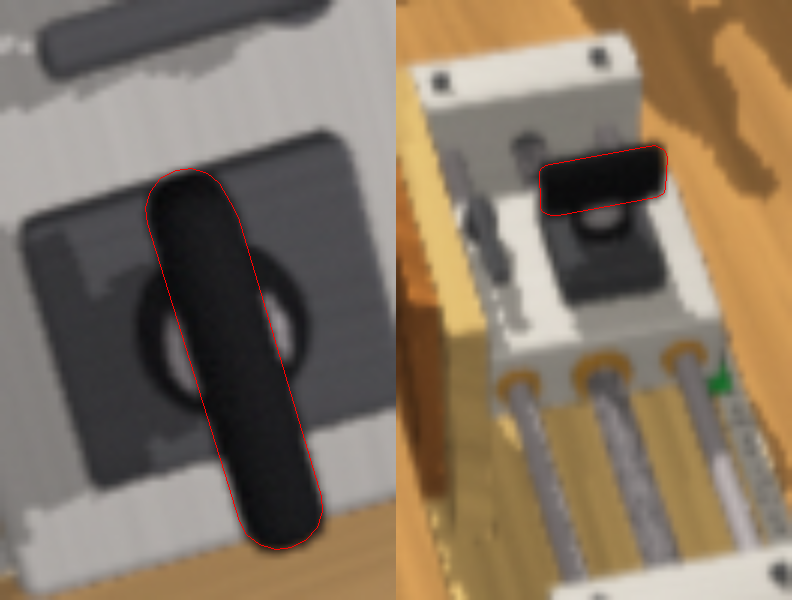

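Emit:
arm_command(
  claw=[0,0,0,0,0,0,0,0,0,0,0],
  slide=[
    [0,-6,-30],
    [0,0,-35],
    [0,0,-35],
    [0,0,-35],
    [0,0,-35],
    [0,0,-35],
    [0,0,-35],
    [0,0,-35],
    [0,0,-30],
    [0,0,-12],
    [0,0,0],
  ],
  roll=[0,0,0,0,0,0,0,0,0,0,0],
)

```text
clock: 17.72
position: [566.9, 105.2, 263.5]
tcp_rot: [164.9, 89.9, 71.0]
force: [-0.2, -0.3, -0.8]
finger_gap: 45.9
```

Emit:
arm_command(
  claw=[0,0,0,0,0,0,0,0,0,0,0,0],
  slide=[
    [0,0,0],
    [0,0,0],
    [0,0,0],
    [0,0,0],
    [0,0,0],
    [0,0,0],
    [0,0,0],
    [0,0,0],
    [0,0,0],
    [0,0,0],
    [0,0,0],
    [0,0,0],
  ],
  roll=[-0.12,-0.12,-0.12,-0.12,-0.12,-0.12,-0.12,-0.12,-0.12,-0.12,-0.12,-0.12],
)

```text
clock: 18.72
position: [567.1, 98.6, 263.9]
tcp_rot: [-16.8, 89.9, -28.3]
force: [-0.4, 0.1, -0.7]
finger_gap: 45.9
```

Emit:
arm_command(
  claw=[0,0,0],
  slide=[
    [0,0,0],
    [0,0,0],
    [0,0,0],
  ],
  roll=[-0.12,-0.03,0],
)

```text
clock: 18.97
position: [567.1, 98.6, 263.9]
tcp_rot: [-19.7, 89.9, -22.9]
force: [-0.6, 0.1, -0.1]
finger_gap: 45.7
```

Run:
```python
from h import *
import pickle
plan([566.5,101,200],87)
s,w=snap('wrist','w13'); pickle.dump(s,open('w13.pkl','wb'))
s,w=snap('side','s13'); cv2.imwrite('pics/s13z.png',cv2.resize(w[120:200,230:330],None,fx=7,fy=7,interpolation=cv2.INTER_CUBIC))
```

```text
tcp [567.1  98.6 263.9] tooly yaw 86.86 F [-0.59  0.06 -0.1 ] gap 45.7 t 18.9667 j7 77.6
shift tool [63.9  2.4 -0.8] roll deg -0.14 rad -0.0024
```

View pics/w13.png

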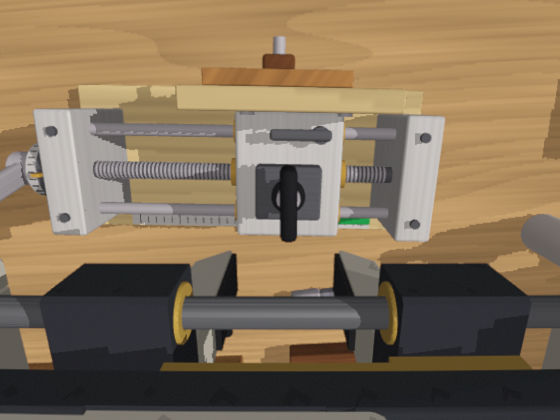

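View pics/s13z.png

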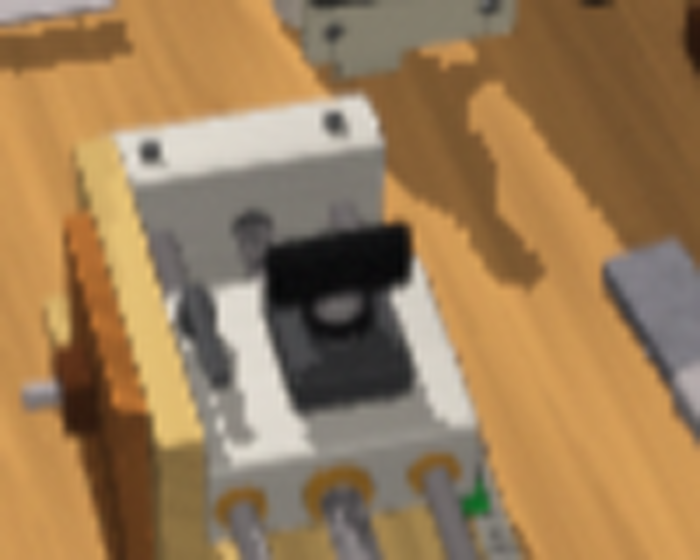

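Run:
```python
from h import *
import pickle
np.set_printoptions(precision=1,suppress=True)
s=pickle.load(open('w13.pkl','rb')); R=RT(s)
for z in (170,180):
  W=atz('wrist',[(288,166),(289,242)],z,s);print(z,W)
print('ring',atz('wrist',[(288.5,197)],147,s),'holes',jig(atz('wrist',[(51,131),(64,217),(425,138),(414,225)],130,s)))
print('blk',atz('wrist',[(257,166),(321,166),(320,220),(256,220)],135,s))
w=cv2.imread('pics/w13.png');cv2.imwrite('pics/w13z.png',cv2.resize(w[140:260,220:360],None,fx=5,fy=5,interpolation=cv2.INTER_CUBIC))
```

```text
170 [[537.  102.5 170. ]
 [601.2  99.9 170. ]]
180 [[535.4 102.5 180. ]
 [597.4 100.  180. ]]
ring [[567.9 101.5 147. ]] holes [[ -38.8 -167.5  130. ]
 [  41.  -167.9  130. ]
 [ -38.1  164.6  130. ]
 [  43.1  164.2  130. ]]
blk [[541.   75.  135. ]
 [544.2 131.8 135. ]
 [594.5 129.5 135. ]
 [591.2  70.2 135. ]]
```

View pics/w13z.png

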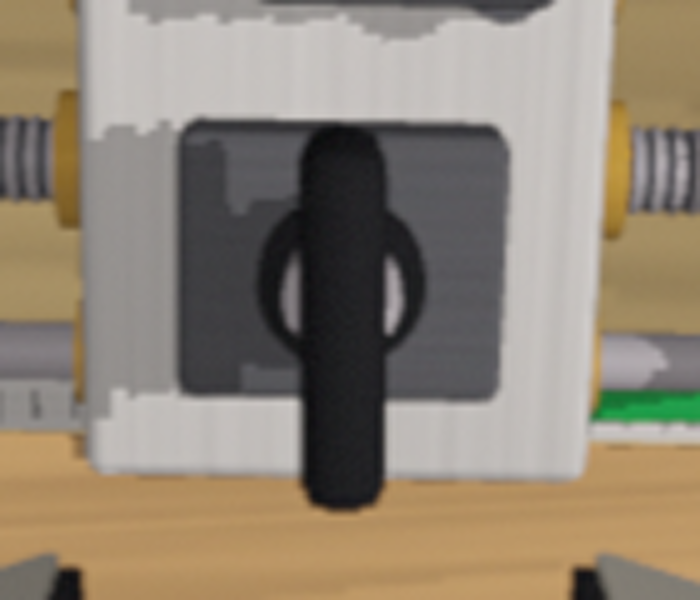

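Emit:
arm_command(
  claw=[0,0,0,0,0,0],
  slide=[
    [20,2.5,-1],
    [35,0,0],
    [30,0,0],
    [15,0,0],
    [3,0,0],
    [0,0,0],
  ],
  roll=[0,0,0,0,0,0],
)

```text
clock: 19.57
position: [565.5, 102.6, 159.6]
tcp_rot: [-145.6, 89.9, -148.8]
force: [-0.1, -0.5, 0.1]
finger_gap: 45.9
```

Run:
```python
from h import *
plan([566,101,126],87)
s,w=snap('wrist','w14')
s,v=snap('side','s14'); v=cv2.resize(v[110:190,240:320],(420,420),interpolation=cv2.INTER_CUBIC)
cv2.imwrite('pics/d14.png',cv2.hconcat([v,w[:,100:480]]))
```

```text
tcp [565.5 102.6 159.6] tooly yaw 86.82 F [-0.06 -0.48  0.14] gap 45.9 t 19.5667 j7 78.8
shift tool [33.6 -1.5  0.6] roll deg -0.18 rad -0.0031
```

View pics/d14.png

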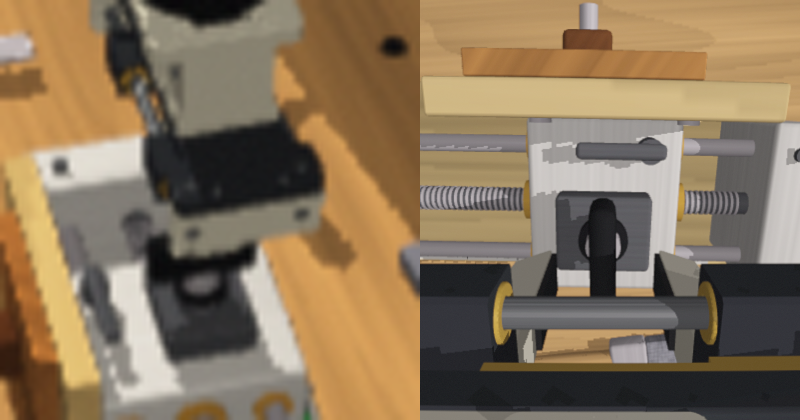

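Emit:
arm_command(
  claw=[0,0,0,0],
  slide=[
    [6,-1.4,0],
    [6,0,0],
    [6,0,0],
    [0,0,0],
  ],
  roll=[0,0,0,0],
)

```text
clock: 20.0
position: [565.2, 101.6, 141.0]
tcp_rot: [-163.1, 89.9, -166.2]
force: [-0.8, -0.3, -0.4]
finger_gap: 45.8
```

Emit:
arm_command(
  claw=[0,0,0,0],
  slide=[
    [5,0,0],
    [5,0,0],
    [4,0,0],
    [0,0,0],
  ],
  roll=[0,0,0,0],
)

```text
clock: 20.33
position: [565.3, 101.7, 127.1]
tcp_rot: [-161.2, 89.9, -164.3]
force: [-0.3, 0.1, 0.5]
finger_gap: 45.8
```

Run:
```python
from h import *
plan([566,101,126],87)
s,w=snap('wrist','w15')
s,v=snap('side','s15'); v=cv2.resize(v[110:190,240:320],(420,420),interpolation=cv2.INTER_CUBIC)
cv2.imwrite('pics/d15.png',cv2.hconcat([v,w[:,100:480]]))
```

```text
tcp [565.3 101.7 127.1] tooly yaw 86.91 F [-0.28  0.13  0.5 ] gap 45.8 t 20.3333 j7 79.7
shift tool [ 1.1 -0.6  0.8] roll deg -0.09 rad -0.0015
```

View pics/d15.png

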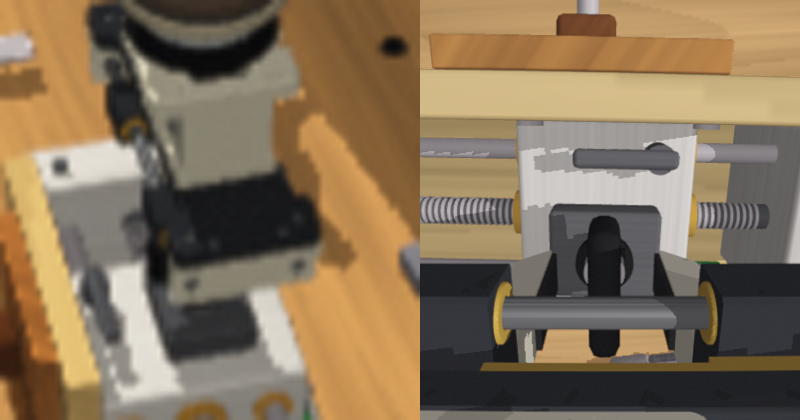

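Emit:
arm_command(
  claw=[-0.4,-0.6,-0.8,-1,-1,-1],
  slide=[
    [0,-0.5,0],
    [0,0,0],
    [0,0,0],
    [0,0,0],
    [0,0,0],
    [0,0,0],
  ],
  roll=[0,0,0,0,0,0],
  grip_force=10,
)

```text
clock: 20.93
position: [565.9, 101.2, 128.2]
tcp_rot: [-10.8, 90.0, -13.9]
force: [-0.4, -0.3, -0.4]
finger_gap: 14.1
```

Emit:
arm_command(
  claw=[-1,-1,-1],
  slide=[
    [0,0,0],
    [0,0,0],
    [0,0,0],
  ],
  roll=[0,0,0],
  grip_force=50,
)

```text
clock: 21.18
position: [565.9, 101.2, 128.2]
tcp_rot: [19.9, 90.0, 16.8]
force: [-0.5, -0.2, 1.4]
finger_gap: 14.1
```

Emit:
arm_command(
  claw=[-1,-1,-1,-1,-1,-1,-1,-1,-1,-1],
  slide=[
    [0,0,0],
    [0,0,0],
    [0,0,0],
    [0,0,0],
    [0,0,0],
    [0,0,0],
    [0,0,0],
    [0,0,0],
    [0,0,0],
    [0,0,0],
  ],
  roll=[0.08,0.1,0.1,0.1,0.1,0.1,0.1,0.1,0.1,0],
)

```text
clock: 22.02
position: [566.5, 102.2, 128.3]
tcp_rot: [78.1, 89.9, 24.3]
force: [2.6, 1.9, 0.1]
finger_gap: 13.8
```

Run:
```python
from h import *
plan([566,101,126],87); s=robot.state(); print(s['wrist_torque'])
s,w=snap('wrist','w16')
s,v=snap('side','s16'); v=cv2.resize(v[110:190,240:320],(420,420),interpolation=cv2.INTER_CUBIC)
cv2.imwrite('pics/d16.png',cv2.hconcat([v,w[:,100:480]]))
```

```text
tcp [566.5 102.2 128.3] tooly yaw 36.28 F [2.65 1.86 0.11] gap 13.8 t 22.0167 j7 35.8
shift tool [ 2.3 -1.1  0.7] roll deg -50.72 rad -0.8852
[ 0.50026175 -0.52107384 -0.16939851]
```

View pics/d16.png

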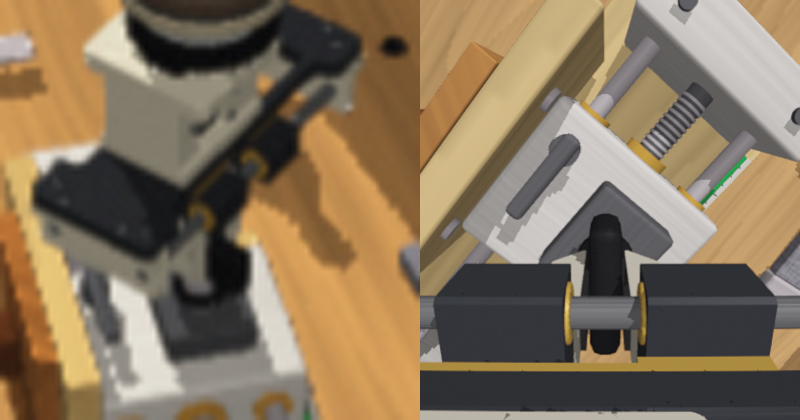

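Emit:
arm_command(
  claw=[-1,-1,-0.7,-0.5,-0.3,-0.2,-0.2,-0.2,-0.2,-0.2,-0.2,-0.2],
  slide=[
    [0,0,0],
    [0,0,0],
    [0,0,0],
    [0,0,0],
    [0,0,0],
    [-10,0,0],
    [-30,0,0],
    [-35,0,0],
    [-35,0,0],
    [-25,0,0],
    [-5,0,0],
    [0,0,0],
  ],
  roll=[0.02,0,0,0,0,0,0,0,0,0,0,0],
)

```text
clock: 23.12
position: [566.8, 100.8, 270.7]
tcp_rot: [72.8, 89.8, 18.2]
force: [0.3, -0.5, -0.8]
finger_gap: 36.4
```

Run:
```python
from h import *
import pickle
plan([525,-214,270],-4.2)
s,w=snap('wrist','w17');pickle.dump(s,open('w17.pkl','wb'))
s,v=snap('side','s17'); cv2.imwrite('pics/s17z.png',cv2.resize(v[125:275,225:345],None,fx=4,fy=4,interpolation=cv2.INTER_CUBIC))
```

```text
tcp [566.8 100.8 270.7] tooly yaw 35.35 F [ 0.32 -0.55 -0.83] gap 36.4 t 23.1167 j7 30.7
shift tool [ 2.000e-01 -2.162e+02  2.326e+02] roll deg 39.55 rad 0.6902
```

View pics/w17.png

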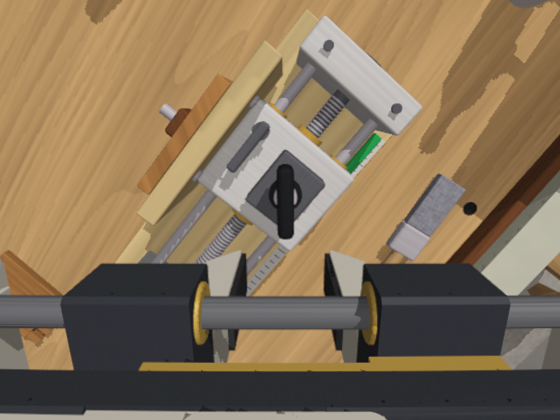

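View pics/s17z.png

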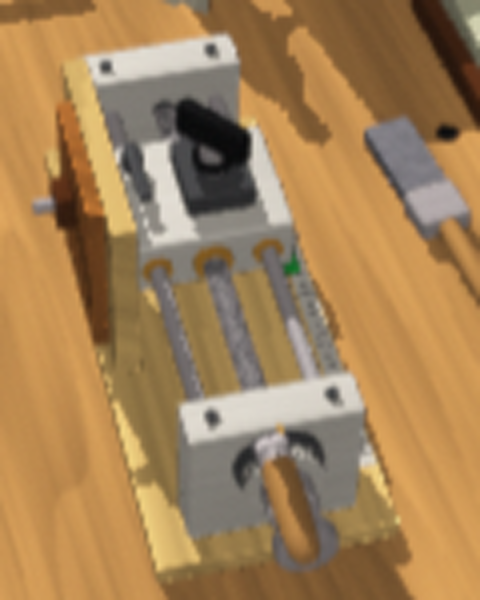

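Run:
```python
from h import *
for a in (-25,-20,-15,-10,-5,0,5,10,15):
  t=np.radians(a); print(a,proj('side',wor([[75*np.sin(t),y,95+75*np.cos(t)] for y in (-238,-272,-306)])).round(1).tolist())
v=cv2.imread('pics/s17.png');cv2.imwrite('pics/s17h.png',cv2.resize(v[210:280,265:325],None,fx=8,fy=8,interpolation=cv2.INTER_CUBIC))
```

```text
-25 [[288.3, 243.8], [291.8, 255.1], [295.5, 266.8]]
-20 [[290.7, 242.7], [294.3, 254.0], [298.0, 265.7]]
-15 [[293.2, 241.7], [296.9, 253.1], [300.6, 264.8]]
-10 [[295.8, 240.9], [299.5, 252.2], [303.3, 263.9]]
-5 [[298.3, 240.2], [302.1, 251.5], [306.0, 263.2]]
0 [[300.9, 239.6], [304.7, 250.9], [308.6, 262.5]]
5 [[303.5, 239.1], [307.3, 250.4], [311.3, 262.1]]
10 [[306.1, 238.8], [309.9, 250.1], [313.9, 261.7]]
15 [[308.6, 238.7], [312.5, 249.9], [316.5, 261.5]]
```

View pics/s17h.png

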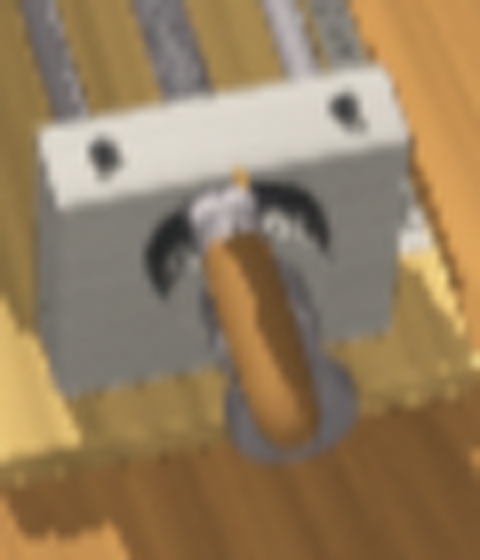

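Run:
```python
from h import *
t=wor([-18,-274,230])[0];print(t);plan(t,-4.2)
```

```text
[ 512.9810734  -213.64587921  230.        ]
tcp [565.3 101.  267.7] tooly yaw 35.35 F [-1.15 -0.04  0.11] gap 36.9 t 23.2167 j7 30.7
shift tool [  37.7 -224.7  226.4] roll deg 39.55 rad 0.6904
```

Emit:
arm_command(
  claw=[0,0,0,0,0,0,0,0,0,0,0,0],
  slide=[
    [0,-25,25],
    [0,-25,25],
    [0,-25,25],
    [0,-25,25],
    [0,-25,25],
    [0,-25,25],
    [0,-25,25],
    [0,-25,25],
    [0,-25,26],
    [0,0,0],
    [0,0,0],
    [0,0,0],
  ],
  roll=[0,0,0,0,0,0,0,0,0,0.12,0.12,0.12],
)

```text
clock: 24.22
position: [511.5, -214.0, 266.5]
tcp_rot: [-115.3, 89.8, 168.9]
force: [-0.2, 1.0, -0.8]
finger_gap: 46.0
```

Emit:
arm_command(
  claw=[0.2,0.2,0.2,0.2,0.2],
  slide=[
    [10,0,0],
    [20,0,0],
    [7,0,0],
    [0,0,0],
    [0,0,0],
  ],
  roll=[0.12,0.12,0.09,0,0],
  grip_force=5,
)

```text
clock: 24.63
position: [512.1, -212.9, 229.9]
tcp_rot: [-88.8, 89.8, 177.2]
force: [0.1, -0.3, 1.3]
finger_gap: 54.8
```

Run:
```python
from h import *
s,w=snap('wrist','w18')
cv2.imwrite('pics/d18.png',w[:,100:480])
plan(wor([-18,-274,124])[0],-4.2)
t=np.radians(-14);print(proj('wrist',wor([[75*np.sin(t),y,95+75*np.cos(t)] for y in (-240,-272,-306)]),s))
```

```text
tcp [ 512.6 -213.2  230.7] tooly yaw -4.0 F [-0.6  -0.34  0.41] gap 55.4 t 24.6833 j7 30.7
shift tool [106.7   0.6   0.4] roll deg 0.2 rad 0.0035
[[286.19790772 169.07396387]
 [286.05627607 212.61651211]
 [285.91517847 255.76378303]]
```

View pics/d18.png

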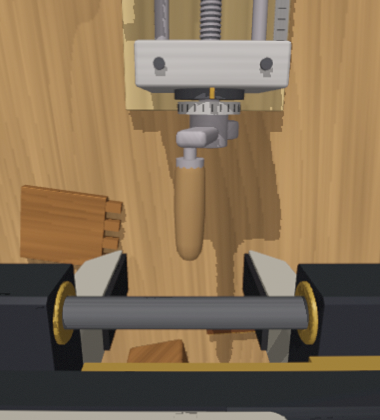

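Emit:
arm_command(
  claw=[0.2,0.2,0.2,0.2,0,-0.2,-0.4,-0.4,-0.4,-0.4,-0.4],
  slide=[
    [25,2,0],
    [30,0,0],
    [25,0,0],
    [15,0,0],
    [8,0,0],
    [4,0,0],
    [0,0,0],
    [0,0,0],
    [0,0,0],
    [0,0,0],
    [0,0,0],
  ],
  roll=[0,0,0,0,0,0,0,0,0,0,0],
)

```text
clock: 25.6
position: [515.5, -213.5, 124.8]
tcp_rot: [89.7, 89.9, -4.5]
force: [0.1, -0.1, 0.0]
finger_gap: 27.4
```

```bash
python3 rd.py 2 w19;python3 -c "
import cv2
cv2.imwrite('pics/w19z.png',cv2.imread('pics/w19.png')[60:380,120:450])"
```

```text
t 25.7 F [ 0.16 -0.   -0.26] Fx [ 0.1 -0.4  0.8] jig [ -15.6  -273.62  124.67] gap 27.53
toward handle x -12.83 angle -9.85
away handle x -18.37 angle -14.18
```

View pics/w19z.png

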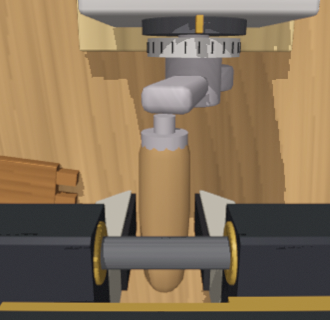

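Emit:
arm_command(
  claw=[-0.4,-0.4,-0.4],
  slide=[
    [0,-1,0],
    [0,-1,0],
    [0,0,0],
  ],
  roll=[0,0,0],
)

```text
clock: 25.95
position: [512.8, -213.2, 124.1]
tcp_rot: [-131.3, 90.0, 134.5]
force: [0.2, 0.6, -0.4]
finger_gap: 27.4
```

Emit:
arm_command(
  claw=[-0.4,-0.4],
  slide=[
    [0,-0.8,0],
    [0,0,0],
  ],
  roll=[0,0],
)

```text
clock: 26.12
position: [512.1, -213.2, 124.1]
tcp_rot: [-166.1, 90.0, 99.7]
force: [-0.5, 0.3, -0.8]
finger_gap: 27.5
```

Emit:
arm_command(
  claw=[-0.4,-0.4],
  slide=[
    [0,-0.8,0],
    [0,0,0],
  ],
  roll=[0,0],
)

```text
clock: 26.28
position: [511.4, -213.1, 124.1]
tcp_rot: [131.5, 90.0, 37.3]
force: [0.1, -0.6, 0.2]
finger_gap: 27.3
```

Emit:
arm_command(
  claw=[-0.4,-0.4],
  slide=[
    [0,-0.8,0],
    [0,0,0],
  ],
  roll=[0,0],
)

```text
clock: 26.45
position: [510.6, -213.1, 124.1]
tcp_rot: [-163.3, 90.0, 102.5]
force: [0.9, -0.2, -0.4]
finger_gap: 27.6
```

Emit:
arm_command(
  claw=[-0.4,-0.4],
  slide=[
    [0,-0.8,0],
    [0,0,0],
  ],
  roll=[0,0],
)

```text
clock: 26.62
position: [509.7, -213.0, 124.1]
tcp_rot: [-140.5, 90.0, 125.4]
force: [0.8, 0.6, -0.2]
finger_gap: 27.6
```

Emit:
arm_command(
  claw=[-0.4,-0.4],
  slide=[
    [0,-0.8,0],
    [0,0,0],
  ],
  roll=[0,0],
)

```text
clock: 26.78
position: [508.9, -212.9, 124.1]
tcp_rot: [-167.4, 90.0, 98.4]
force: [1.0, -0.2, 0.1]
finger_gap: 27.7
```

Emit:
arm_command(
  claw=[-0.4,-0.4],
  slide=[
    [0.3,-0.8,0],
    [0,0,0],
  ],
  roll=[0,0],
)

```text
clock: 26.95
position: [508.1, -212.9, 123.8]
tcp_rot: [-153.2, 90.0, 112.6]
force: [0.2, 1.0, -0.1]
finger_gap: 27.6
```

Emit:
arm_command(
  claw=[-0.4,-0.4],
  slide=[
    [0.2,-0.8,0],
    [0,0,0],
  ],
  roll=[0,0],
)

```text
clock: 27.12
position: [507.3, -212.8, 123.6]
tcp_rot: [-125.9, 90.0, 139.9]
force: [0.6, 0.4, -0.3]
finger_gap: 27.7
```

Emit:
arm_command(
  claw=[-0.4,-0.4],
  slide=[
    [0,-0.7,0],
    [0,0,0],
  ],
  roll=[0,0],
)

```text
clock: 27.28
position: [506.6, -212.7, 123.6]
tcp_rot: [-117.1, 90.0, 148.7]
force: [-0.7, 0.2, -0.2]
finger_gap: 27.2
```

Emit:
arm_command(
  claw=[-0.4,-0.4],
  slide=[
    [0,-0.7,0],
    [0,0,0],
  ],
  roll=[0,0],
)

```text
clock: 27.45
position: [506.2, -212.7, 123.7]
tcp_rot: [86.8, 90.0, -7.4]
force: [1.1, -0.1, 0.2]
finger_gap: 27.4
```

Emit:
arm_command(
  claw=[-0.4,-0.4],
  slide=[
    [0,-0.4,0],
    [0,0,0],
  ],
  roll=[0,0],
)

```text
clock: 27.62
position: [506.1, -212.8, 123.8]
tcp_rot: [79.9, 90.0, -14.3]
force: [1.9, 0.0, 0.4]
finger_gap: 27.2
```

```bash
python3 rd.py 3 w20
```

```text
t 27.7667 F [ 2.52 -0.36  0.18] Fx [1.9 1.9 3.3 3.1] jig [ -24.97 -273.62  123.76] gap 27.46
toward handle x -22.24 angle -17.25
away handle x -27.7 angle -21.67
```

Emit:
arm_command(
  claw=[-0.4,-0.4],
  slide=[
    [0,-0.15,0],
    [0,0,0],
  ],
  roll=[0,0],
)

```text
clock: 27.93
position: [505.9, -212.7, 123.7]
tcp_rot: [77.6, 90.0, -16.5]
force: [3.9, 0.8, 0.4]
finger_gap: 27.7
```

```bash
python3 rd.py 2 w21
```

```text
t 28.0333 F [ 3.76  0.14 -0.28] Fx [3.8 3.9 3.5] jig [ -25.11 -273.61  123.74] gap 27.42
toward handle x -22.4 angle -17.38
away handle x -27.82 angle -21.78
```

Emit:
arm_command(
  claw=[-0.4,-0.4,-0.4,-0.4,-0.4],
  slide=[
    [0,2,0],
    [0,2,0],
    [0,2,0],
    [0,1.5,0],
    [0,0,0],
  ],
  roll=[0,0,0,0,0],
)

```text
clock: 28.45
position: [513.0, -213.2, 123.4]
tcp_rot: [-90.1, 90.0, 175.7]
force: [-0.3, -0.1, -0.1]
finger_gap: 27.5
```

Emit:
arm_command(
  claw=[-0.4,-0.4],
  slide=[
    [0,0.8,0],
    [0,0,0],
  ],
  roll=[0,0],
)

```text
clock: 28.62
position: [513.7, -213.3, 123.5]
tcp_rot: [-102.1, 90.0, 163.7]
force: [-0.0, -0.4, 0.8]
finger_gap: 27.4
```

Emit:
arm_command(
  claw=[-0.4,-0.4],
  slide=[
    [0,0.8,0],
    [0,0,0],
  ],
  roll=[0,0],
)

```text
clock: 28.78
position: [514.6, -213.3, 123.6]
tcp_rot: [-159.7, 90.0, 106.1]
force: [-0.5, -0.2, -1.0]
finger_gap: 27.8
```

Emit:
arm_command(
  claw=[-0.4,-0.4],
  slide=[
    [0,0.8,0],
    [0,0,0],
  ],
  roll=[0,0],
)

```text
clock: 28.95
position: [515.5, -213.4, 123.6]
tcp_rot: [87.0, 90.0, -7.2]
force: [-0.7, 1.2, -0.3]
finger_gap: 27.4
```

Emit:
arm_command(
  claw=[-0.4,-0.4],
  slide=[
    [0,0.8,0],
    [0,0,0],
  ],
  roll=[0,0],
)

```text
clock: 29.12
position: [516.4, -213.5, 123.7]
tcp_rot: [88.4, 90.0, -5.8]
force: [1.0, 1.5, -0.5]
finger_gap: 27.3
```

Emit:
arm_command(
  claw=[-0.4,-0.4],
  slide=[
    [0,0.7,0],
    [0,0,0],
  ],
  roll=[0,0],
)

```text
clock: 29.28
position: [517.0, -213.5, 123.6]
tcp_rot: [83.3, 90.0, -10.8]
force: [-0.3, -1.1, -0.4]
finger_gap: 27.5
```

Emit:
arm_command(
  claw=[-0.4,-0.4],
  slide=[
    [0,0.7,0],
    [0,0,0],
  ],
  roll=[0,0],
)

```text
clock: 29.45
position: [517.7, -213.6, 123.6]
tcp_rot: [80.0, 90.0, -14.2]
force: [0.1, -0.3, -0.3]
finger_gap: 27.7
```

Emit:
arm_command(
  claw=[-0.4,-0.4],
  slide=[
    [0,0.6,0],
    [0,0,0],
  ],
  roll=[0,0],
)

```text
clock: 29.62
position: [518.2, -213.6, 123.6]
tcp_rot: [-66.0, 90.0, -160.2]
force: [-0.1, 0.1, -0.5]
finger_gap: 27.4
```

Emit:
arm_command(
  claw=[-0.4,-0.4],
  slide=[
    [0,0.6,0],
    [0,0,0],
  ],
  roll=[0,0],
)

```text
clock: 29.78
position: [518.6, -213.7, 123.5]
tcp_rot: [-95.9, 90.0, 169.9]
force: [-0.8, -0.2, -0.5]
finger_gap: 28.0
```

```bash
python3 rd.py 2 w22
```

```text
t 29.8833 F [-1.51  0.54 -0.05] Fx [-0.8 -2.  -1.9] jig [ -12.43 -273.61  123.53] gap 27.57
toward handle x -9.64 angle -7.39
away handle x -15.22 angle -11.71
```

Emit:
arm_command(
  claw=[-0.4,-0.4],
  slide=[
    [0,0.3,0],
    [0,0,0],
  ],
  roll=[0,0],
)

```text
clock: 30.05
position: [518.8, -213.7, 123.5]
tcp_rot: [-103.6, 90.0, 162.2]
force: [-2.2, 0.5, 0.3]
finger_gap: 27.6
```

```bash
python3 rd.py 3 w23
```

```text
t 30.2 F [-2.65  0.13  0.3 ] Fx [-2.3 -2.8 -2.9 -2.6] jig [ -12.22 -273.58  123.52] gap 27.56
toward handle x -9.44 angle -7.23
away handle x -15.0 angle -11.53
```

Emit:
arm_command(
  claw=[-0.4,-0.4,-0.4],
  slide=[
    [0,0.15,0],
    [0,0,0],
    [0,0,0],
  ],
  roll=[0,0,0],
)

```text
clock: 30.45
position: [519.0, -213.7, 123.6]
tcp_rot: [-104.3, 90.0, 161.6]
force: [-3.3, -0.1, -0.5]
finger_gap: 27.5
```

```bash
python3 rd.py 2 w24
```

```text
t 30.55 F [-3.33 -0.1   0.03] Fx [-3.3 -3.4 -3.3] jig [ -11.98 -273.6   123.56] gap 27.56
toward handle x -9.19 angle -7.04
away handle x -14.76 angle -11.35
```

Emit:
arm_command(
  claw=[-0.4,-0.2,0,0.2,0.2,0.2,0.2,0.2,0.2],
  slide=[
    [0,-2.8,0],
    [0,0,0],
    [0,0,0],
    [-10,0,0],
    [-30,0,0],
    [-35,0,0],
    [-40,0,0],
    [-40,0,0],
    [0,0,0],
  ],
  roll=[0,0,0,0,0,0,0,0,0],
)

```text
clock: 31.3
position: [519.5, -216.1, 286.9]
tcp_rot: [77.8, 89.3, -16.5]
force: [1.3, -1.9, -0.1]
finger_gap: 55.2
```

Run:
```python
from h import *
s,w=snap('wrist','w25'); s,v=snap('side','s25'); t_,u=snap('top','t25'); print(s['position'],s['force'],s['clock'])
cv2.imwrite('pics/d25.png',cv2.hconcat([cv2.resize(v,(400,300)),cv2.resize(u,(400,300))]))
cv2.imwrite('pics/d25z.png',cv2.resize(v[125:275,225:345],None,fx=4,fy=4))
```

```text
[ 518.63932532 -215.08061405  283.53593891] [-0.59382677 -0.017623   -0.72320313] 31.35
```

View pics/d25.png

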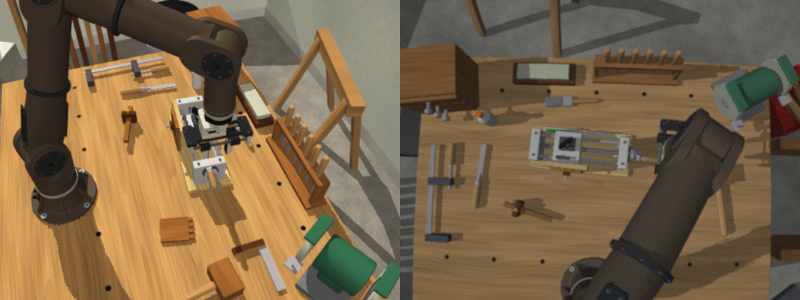

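View pics/w25.png

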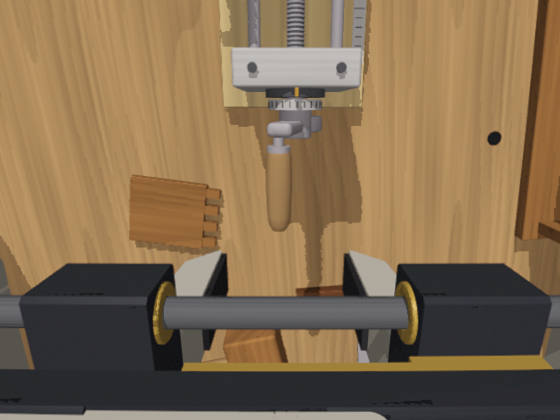

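The gripper is clear of the jig, the handle at (279,190) is free, and all the bystanders are where they started. I'll hand in.

```bash
python3 -c "
from bench import robot
print(robot.hand_in())"
```

```text
the job is handed in; nothing more can be done
None
```

I closed the nut from about 31° of free play at the crank to about 5.2°, and handed in at about 31 s of the 72 s allowed. All free-play figures carry about ±0.7°.

- **First rock:** towards the robot it took up at about −17.1°, and away at about +13.9°. I leaned on it to about 5.2 N towards the robot, more than the 3 N I meant but under the 6 N slip limit. Away from the robot I reached about 3.9 N.
- **Take-up knob:** I turned it about 51.5° clockwise in one grip. It stayed put when released. The crank was carried round with it, as expected, so I found the handle again.
- **Check rock:** it took up at about −17.1° towards the robot (leaning to 3.8 N) and about −11.9° away (3.3 N). The towards-robot stop came back at the same place as before, so the crank did not slip on its shaft as far as I could measure.
- **Final view:** the gripper was clear of the jig, touching nothing, and the bystanders I could see were where they started. The arm hid part of the top view, so I could not see every one of them in that picture.

**Disagreement with the description:** the fingertips are about 34 mm short of the reported TCP in both the side and wrist cameras. My first approach passed over the handle without touching it, and I corrected for this in every later move.

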